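Make up two coating test kits

TASK

Make up the two coating test kits. The blue caddy gets the black jar, the red-lidded tin and the tall green panel; the orange caddy gets the amber jar and the yellow-lidded tin: jars and tins upright, one to a bay, set down and not dropped, and the green panel standing upright on its bottom edge in the blue caddy's narrow slot. So that the panel faces do not scrape, tip the green panel well forward out of the row by its top, with its foot still on the rack's seat, before you lift it, and leave the two panels behind it where they stand.

Things in the scene. Friction and masses are not known exactly. Their poses are not given: they have to be found in the camera images.
- jar_black: Closed black sample jar with a black screw cap, upright on the bench: round, 50 mm diameter, 92 mm tall (the cap, 49 mm diameter, is the top 20 mm), about 0.2 kg. Origin at the centre of its underside, z up.
- jar_amber: Closed amber-brown sample jar with a white screw cap, upright on the bench: round, 50 mm diameter, 92 mm tall (the cap, 49 mm diameter, is the top 20 mm), about 0.2 kg. Origin at the centre of its underside, z up.
- tin_red: Closed steel tin with a red lid and red band: round, 54 mm diameter (56 mm over the rims), 84 mm tall, about 0.25 kg, upright on the bench. Origin at the centre of its underside, z up.
- tin_yellow: Closed steel tin with a yellow lid and yellow band: round, 54 mm diameter (56 mm over the rims), 84 mm tall, about 0.25 kg, upright on the bench. Origin at the centre of its underside, z up.
- panel_green: Green test panel, loose, 0.28 kg: 100 mm wide (its y), 130 mm tall (z), 10 mm thick (x). Origin at the centre of its bottom edge, z up along the panel, x towards the row. Front one of the row (rack's -x side), face against the white panel, leaning back 10 degrees; its top 40 mm rise above the others and can be pinched across the thickness.
- panel_mid: White spare test panel, 100 mm wide (its y), 90 mm tall (z), 8 mm thick (x), loose, second in the row, behind the green panel; stays in the rack. Origin at the centre of its bottom edge, z up along the panel.
- panel_back: Grey spare test panel, 100 mm wide (its y), 90 mm tall (z), 8 mm thick (x), loose, last in the row, against the rack's back; stays in the rack. Origin at the centre of its bottom edge, z up along the panel.
- rack: Aluminium panel rack, fixed, yaw varies, 105 (x) x 130 (y) mm; origin under its centre, z up, open front to its -x. Seat (22 mm above the bench) and back (75 mm high) lean 10 degrees to +x. Side cheeks 20 mm high. A 6 mm rail along the front, 45 mm above the seat and 30 mm before the origin, lets the green panel tip forward about its front bottom edge, up to 28 degrees from the row.
- caddy_blue: Blue plastic kit caddy, fixed, level, yaw varies: 112 (x) x 180 (y) mm; origin under its centre. Walls and floor 4 mm thick. On its -x side a panel slot 24 mm wide (x), 172 mm long (y), centred at x = -40 mm, with 60 mm high walls. Beside it two bays, each 76 (x) x 84 (y) mm, centred at x = +14, y = -44 and +44 mm, with 45 mm high outer walls.
- caddy_orange: Orange plastic kit caddy, fixed, level, yaw varies: 112 (x) x 180 (y) mm; origin under its centre. Walls and floor 4 mm thick. On its -x side a panel slot 24 mm wide (x), 172 mm long (y), centred at x = -40 mm, with 60 mm high walls. Beside it two bays, each 76 (x) x 84 (y) mm, centred at x = +14, y = -44 and +44 mm, with 45 mm high outer walls.
Mind the look-alikes: they are no part of the job. There is more than one size of the caddy_blue; the job needs the middle-sized.

How it is judged (in metres and radians):
On the way:
1. the green panel is tipped forward at least 12 degrees from the white panel behind it, its foot still on the rack's seat (angle between the z axis of panel_green and the z axis of panel_mid, either way round above 0.21 rad and z of panel_green in the frame of rack below 0.036 m and horizontal distance between panel_green and rack below 0.045 m and angle between the z axis of panel_mid and the z axis of rack, either way round below 0.26 rad), for 0.1 s.
At the end, for the whole second after the job is handed in: Jars and tins on the floor (6 mm) of a bay of the right caddy, within 6 degrees of upright; green panel upright in the blue caddy's slot, foot within 8 mm of its floor, 45 mm of its middle, leaning under 20 degrees; other two panels within 30 mm, still in the row; all at rest (x of jar_black in the frame of caddy_blue between -0.006 and 0.034 m and y of jar_black in the frame of caddy_blue between -0.07 and 0.07 m and z of each of jar_black, tin_red in the frame of caddy_blue below 0.01 m and angle between each of jar_black, tin_red, jar_amber, tin_yellow's own z axis and vertical below 0.1 rad and linear speed of each of jar_black, tin_red, jar_amber, tin_yellow, panel_green below 0.02 m/s and x of tin_red in the frame of caddy_blue between -0.006 and 0.034 m and y of tin_red in the frame of caddy_blue between -0.07 and 0.07 m and x of jar_amber in the frame of caddy_orange between -0.006 and 0.034 m and y of jar_amber in the frame of caddy_orange between -0.07 and 0.07 m and z of each of jar_amber, tin_yellow in the frame of caddy_orange below 0.01 m and x of tin_yellow in the frame of caddy_orange between -0.006 and 0.034 m and y of tin_yellow in the frame of caddy_orange between -0.07 and 0.07 m and x of panel_green in the frame of caddy_blue between -0.054 and -0.026 m and y of panel_green in the frame of caddy_blue between -0.045 and 0.045 m and z of panel_green in the frame of caddy_blue below 0.012 m and angle between panel_green's own z axis and vertical below 0.35 rad and distance of each of panel_mid, panel_back from where it was at the start of the episode below 0.03 m and angle between the z axis of each of panel_mid, panel_back and the z axis of rack, either way round below 0.25 rad); the robot touches nothing.
It fails at once if a jar is dropped into a caddy: it comes down in it at over 0.5 m/s ((horizontal distance between jar_black and caddy_blue below 0.08 m and z of jar_black in the frame of caddy_blue below 0.04 m and linear speed of jar_black above 0.5 m/s) or (horizontal distance between jar_black and caddy_orange below 0.08 m and z of jar_black in the frame of caddy_orange below 0.04 m and linear speed of jar_black above 0.5 m/s) or (horizontal distance between jar_amber and caddy_blue below 0.08 m and z of jar_amber in the frame of caddy_blue below 0.04 m and linear speed of jar_amber above 0.5 m/s) or (horizontal distance between jar_amber and caddy_orange below 0.08 m and z of jar_amber in the frame of caddy_orange below 0.04 m and linear speed of jar_amber above 0.5 m/s)).
It fails at once if a tin is dropped into a caddy: it comes down in it at over 0.5 m/s ((horizontal distance between tin_red and caddy_blue below 0.08 m and z of tin_red in the frame of caddy_blue below 0.04 m and linear speed of tin_red above 0.5 m/s) or (horizontal distance between tin_red and caddy_orange below 0.08 m and z of tin_red in the frame of caddy_orange below 0.04 m and linear speed of tin_red above 0.5 m/s) or (horizontal distance between tin_yellow and caddy_blue below 0.08 m and z of tin_yellow in the frame of caddy_blue below 0.04 m and linear speed of tin_yellow above 0.5 m/s) or (horizontal distance between tin_yellow and caddy_orange below 0.08 m and z of tin_yellow in the frame of caddy_orange below 0.04 m and linear speed of tin_yellow above 0.5 m/s)).
It fails at once if a spare panel is dragged or knocked out of its place (distance of any of panel_mid, panel_back from where it was at the start of the episode above 0.04 m).
It also fails if it takes over 141 s, if anything falls off the work surface, if the arm or the gripper's body presses on something with over 40 N, if the wrist force passes 120 N, or if a joint passes its speed limit or range.

ROBOT

A 7-joint arm with a two-finger parallel gripper is mounted at the origin on the work surface. World frame = base frame: x ahead of the robot, y to its left, z up, the work surface at z = 0. Lengths are in m, angles in degrees, forces in N, time in s.
With the tool pointing down it reaches from about 0.4 to 0.85 m from the base axis. Payload 6.9 kg.
Tool frame: the origin (TCP) lies at the very end of the fingers, on their centre line; the grasp point (between the pads) lies 19 mm behind it; x points along the fingers, y is the direction in which the jaws open and shut, and the axes are right-handed (so a half turn about x gives the same grasp; the last joint's range is limited). The gripper opens to 85 mm and grips with 20 to 120 N. Pads are 22 mm wide; open, the fingers measure 114 mm over their backs; the gripper's body (76 mm by 85 mm) begins 54 mm behind the grasp point. The pads swing forward as they close: fully open they stand 13 mm farther back than shut.
Start: joints at [-59.502, 29.078, -13.613, 85.955, 7.202, 65.827, -8.869], TCP at [0.259, 0.569, 0.231] pointing down, gripper open.
Joint ranges: [-176.47, 176.47], [-13.61, 117.27], [-81.72, 77.17], [0.22, 143.17], [-87.28, 267.28], [10, 112.55], [-165.47, 165.47]. Speed limits (degrees/s): [136.94, 136.94, 180, 180, 180, 180, 180].

INTERFACE

Orientations are given as [roll, pitch, yaw] about the fixed x, y, z axes, in that order (R = Rz(yaw) Ry(pitch) Rx(roll)).
In Python, from workcell import readout, camera, env gives the robot as it stands.
- The arm moves only by the shell command python3 -m handwheel 'ROWS' [OPENING]. ROWS is JSON, a list of rows, each an object of numbers: "dx", "dy", "dz": the shift along the tool's x, y, z in mm; "rx", "ry", "rz": the turn, a rotation vector about the tool's x, y, z in rad. A call has 1 to 10 rows; each row is the pose to reach, as a shift and turn from the pose commanded when the call began, along the tool's axes at that moment; what a row does not reach only later rows make up. A row lasts 1/12 s, in which the tool goes at most 41.7 mm and 7.16 degrees, less where a joint would pass 70% of its speed; a pose out of reach is approached as far as the arm can. A call with a gripper value outside its range is refused whole. OPENING is the gripper command: -1 is fully open, 1 is shut, values between are in proportion, set as the call begins (- or left out, the last holds). The fingers move at their own pace and stop on an object; the grip force is fixed at half the most. Time passes only in rows, so rows that repeat a pose let the fingers close. It gives the time, the measured TCP pose, the force and the opening at its end, in the units of the state.
- readout.read_state(): the state, without advancing time (a new reading comes with each control period).
- camera(name): name is "scene" or "side" or "wrist"; returns a dict with "pixels" (420x560x3 uint8, red, green, blue), "fx", "fy", "cx", "cy" (pixels), "world_from_camera" (4x4, takes a point from camera to world coordinates). Camera axes: x right, y down, z forward; pixel columns grow to the right and rows downward; lengths in m; the calibration is good to about 2 mm. A picture is of the moment at which its call begins. There is no depth.
- env.close_job(): hands the job in, once; it reports no verdict.
The state is a dict: "time": time; "joint_pos": joint angles; "joint_velocities": joint speeds; "joint_efforts": joint torques, N m; "tool_pos": TCP position; "orientation": TCP orientation; "contact_force": force on the tool from outside, world axes, zero at the start; "ft_torque": the same for the moment, N m; "width": finger opening in m.
Only numpy, scipy, OpenCV 4.12 (cv2) and the standard library are available. Lean on these libraries where they do the work, as an engineer would, in place of code of your own. Each camera call takes 0.05 s, during which the arm holds its last target.

## Working session

There is one attempt and no reset: what is moved stays moved. The work goes in short steps, Python scripts to look and compute and a shell command to move; the robot and the scene stay as the last step left them, time stands still between calls to the robot, and variables do not carry over. Pictures are saved under pics/ and viewed, and the job is handed in when it is done.

```bash
ls; mkdir -p pics
cat > h.py <<'E'
import numpy as np, cv2
from workcell import readout, camera, env
from scipy.spatial.transform import Rotation as R
def shot(n,f):
    c=camera(n); cv2.imwrite('pics/'+f+'.png',c['pixels'][:,:,::-1]); np.savez('pics/'+f+'.npz',**{k:np.array(v) for k,v in c.items()}); return c
def load(f): return dict(np.load('pics/'+f+'.npz'))
def ray(c,u,v):
    T=np.array(c['world_from_camera']); d=T[:3,:3]@np.array([(u-c['cx'])/c['fx'],(v-c['cy'])/c['fy'],1]); return T[:3,3],d
def onz(c,u,v,z):
    o,d=ray(c,u,v); return o+d*(z-o[2])/d[2]
def proj(c,p):
    T=np.array(c['world_from_camera']); q=T[:3,:3].T@(np.array(p)-T[:3,3]); return c['fx']*q[0]/q[2]+c['cx'],c['fy']*q[1]/q[2]+c['cy']
E
python3 - <<'E'
from h import *
for n in ['scene','side','wrist']:
    c=shot(n,n+'0'); print(n,c['fx'],c['cx'],c['cy'],np.round(c['world_from_camera'],3).tolist())
print(readout.read_state())
E
```

```text
pics
scene 399.2925728187479 269.99016850150963 208.11514481940284 [[0.194, 0.746, -0.637, 1.09], [0.981, -0.136, 0.139, -0.101], [0.017, -0.652, -0.758, 0.714], [0.0, 0.0, 0.0, 1.0]]
side 461.663773647781 279.22560231567974 207.19569126930233 [[-0.761, -0.373, 0.531, -0.149], [-0.649, 0.435, -0.624, 0.81], [0.002, -0.819, -0.573, 0.813], [0.0, 0.0, 0.0, 1.0]]
wrist 309.8221925132227 276.8978388715251 210.60859706079205 [[0.415, 0.864, 0.285, 0.185], [0.91, -0.393, -0.132, 0.603], [-0.002, 0.314, -0.949, 0.373], [0.0, 0.0, 0.0, 1.0]]
{'time': 0.15, 'joint_pos': array([-59.50333338,  29.11536859, -13.61098002,  85.99432128,
         7.20216333,  65.82796242,  -8.86741037]), 'joint_velocities': array([ 0.01723265, -0.24348957, -0.0145102 , -0.34699825, -0.06974119,
        0.00697247, -0.01002663]), 'joint_efforts': array([-3.29699149e-03, -6.21007419e+01, -2.18956746e+00, -2.49843049e+01,
        1.26811341e-02,  8.96573067e-03,  1.86541189e-05]), 'tool_pos': array([0.25860367, 0.56857476, 0.23062766]), 'orientation': array([ -89.36039218,   89.9210845 , -113.80940025]), 'contact_force': array([-0.16190176,  0.13867189, -0.01418551]), 'ft_torque': array([-0.02955048, -0.0142226 , -0.03139851]), 'width': 0.08537616285099774}
```

View pics/scene0.png

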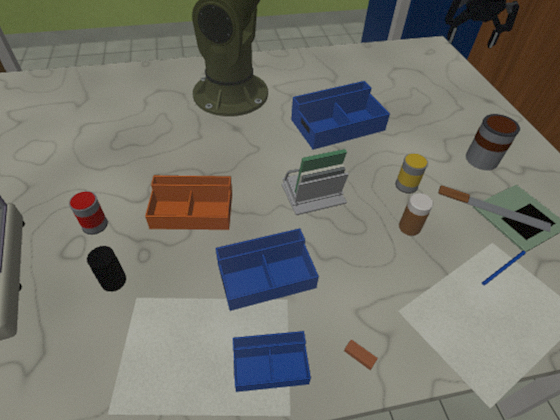

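View pics/side0.png

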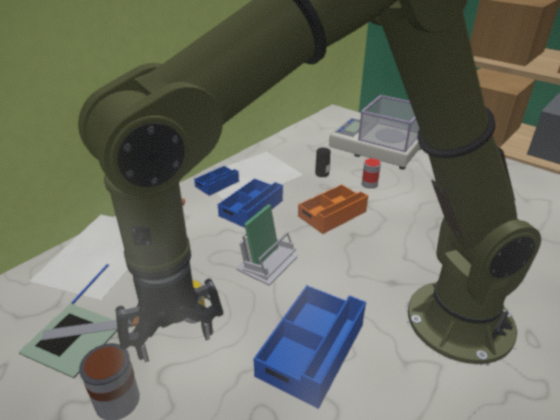

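View pics/wrist0.png

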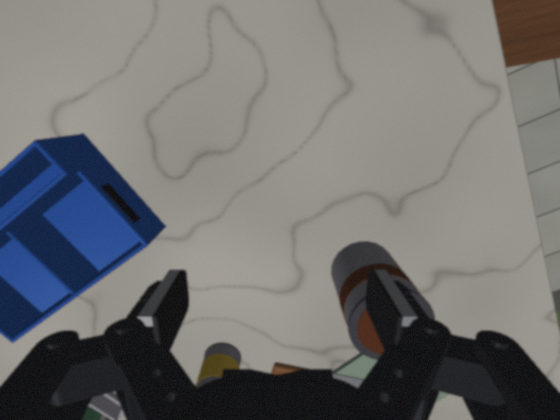

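Candidates (scene pixels):
- **Blue caddies:** (340,115), (267,268) and (272,360). I need the middle-sized one, so I'll measure them.
- **Tins:** red (88,212), yellow (411,173). The big brown-banded can (493,142) is a decoy.
- **Jars:** black (107,268), amber with white cap (416,215).
- **Panel:** green, standing in the rack (322,160). The flat green sheet (515,215) is a decoy.

Next, close crops.

Run:
```python
from h import *
c=load('scene0'); im=c['pixels'][:,:,::-1]
def crop(n,x0,y0,w,h,s): cv2.imwrite('pics/'+n+'.png',cv2.resize(im[y0:y0+h,x0:x0+w],None,fx=s,fy=s,interpolation=cv2.INTER_CUBIC))
crop('c_blue',200,220,140,100,5); crop('c_big',280,75,120,80,5);crop('c_or',135,165,110,75,6);crop('c_rack',270,135,100,90,6);crop('c_small',220,320,100,75,5)
```

```text
(no output)
```

View pics/c_blue.png

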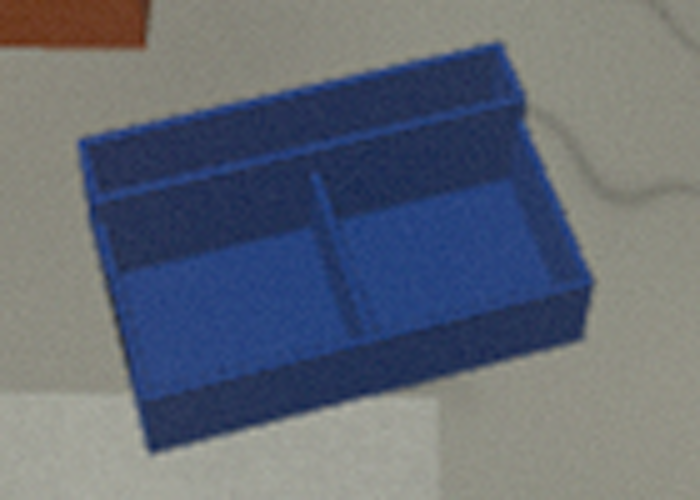

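View pics/c_or.png

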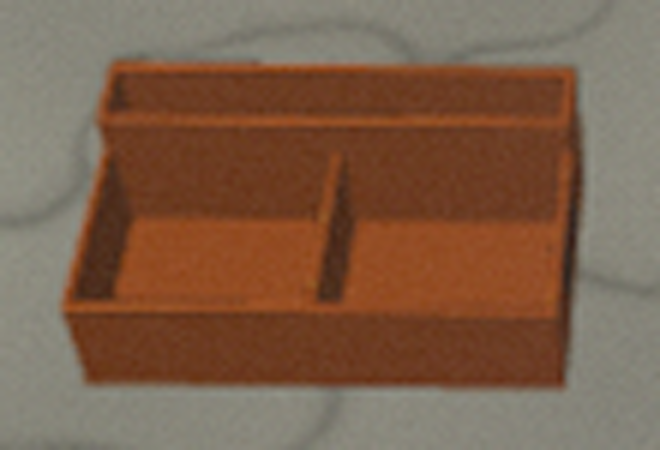

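View pics/c_rack.png

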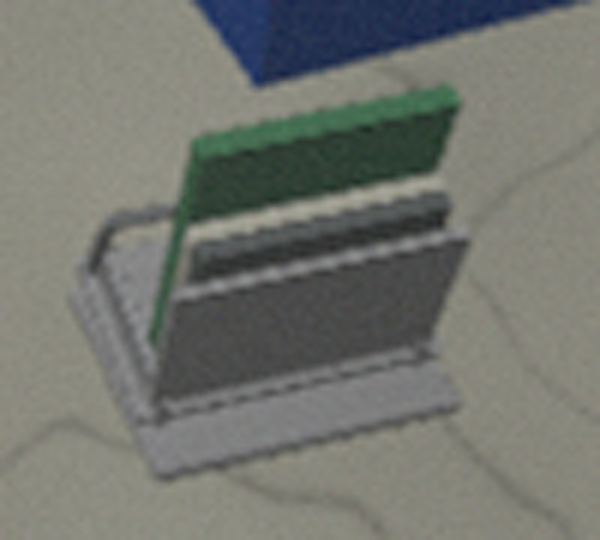

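View pics/c_big.png

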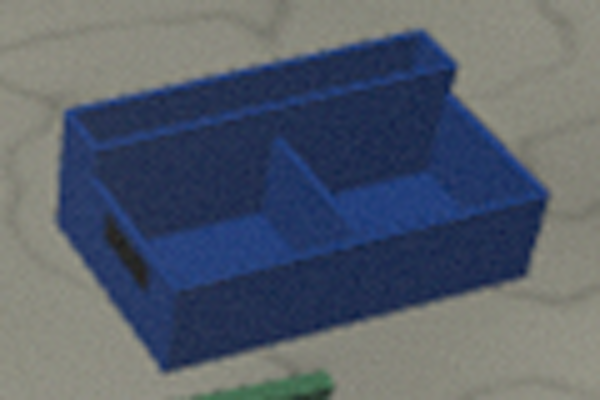

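View pics/c_small.png

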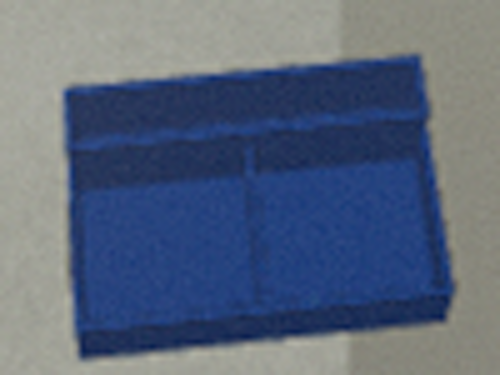

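Run:
```python
from h import *
c=load('scene0'); 
def P(n,pts,z):
    q=[onz(c,u-.4,v-.4,z) for u,v in pts]; d=q[1]-q[0]
    print(n,z,[np.round(a,4).tolist() for a in q],'len',round(np.hypot(*d[:2]),4),'dir',round(np.degrees(np.arctan2(d[1],d[0])),1))
    return q
P('mid',[(230.4,310.4),(316.4,288)],0);P('mid rim',[(229,299.6),(318.4,276.4)],.045);P('mid hi',[(216,248.4),(300.4,228.6)],.06)
P('or',[(149.5,228.8),(228.8,229.5)],0);P('or rim',[(145.8,216.3),(228.8,217.8)],.045);P('or hi',[(153.7,175.3),(230.8,176)],.06)
P('big',[(313,149),(385.4,130)],0);P('small',[(236,391),(309,384)],0)
P('rack base',[(296.7,214.7),(346.7,203)],0);P('green back top',[(302.5,161.3),(346.3,152.5)],.15);P('green front top',[(302.2,158),(345,149.7)],.15)
P('back panel/rackback',[(298.5,184.5),(348,174)],.097)
hsv=cv2.cvtColor(c['pixels'],cv2.COLOR_RGB2HSV)
def comp(n,m,win):
    x0,y0,x1,y1=win; k=np.zeros_like(m);k[y0:y1,x0:x1]=m[y0:y1,x0:x1]
    nn,l,s,ce=cv2.connectedComponentsWithStats(k); i=1+np.argmax(s[1:,4]); print(n,s[i],ce[i]); return (l==i).astype(np.uint8)
H,S,V=[hsv[...,i] for i in range(3)]
im=c['pixels'][:,:,::-1]
t=[]
for (x,y) in [(88,212),(107,268),(411,173),(416,215)]:
    t.append(cv2.resize(im[y-30:y+30,x-30:x+30],(380,290) if 0 else (290,290),interpolation=cv2.INTER_CUBIC))
cv2.imwrite('pics/t.png',np.vstack([np.hstack(t[:2]),np.hstack(t[2:])]))
```

```text
mid 0 [[0.7299, -0.0965, 0.0], [0.7135, 0.0803, 0.0]] len 0.1775 dir 95.3
mid rim 0.045 [[0.7307, -0.0965, 0.045], [0.7135, 0.0794, 0.045]] len 0.1767 dir 95.6
mid hi 0.06 [[0.6226, -0.1076, 0.06], [0.6046, 0.0695, 0.06]] len 0.178 dir 95.8
or 0 [[0.4993, -0.249, 0.0], [0.5334, -0.0744, 0.0]] len 0.1779 dir 78.9
or rim 0.045 [[0.5003, -0.2475, 0.045], [0.5367, -0.072, 0.045]] len 0.1792 dir 78.3
or hi 0.06 [[0.3917, -0.227, 0.06], [0.4254, -0.0522, 0.06]] len 0.178 dir 79.1
big 0 [[0.3007, 0.1851, 0.0], [0.2572, 0.4115, 0.0]] len 0.2305 dir 100.9
small 0 [[0.8781, -0.1063, 0.0], [0.8905, 0.0181, 0.0]] len 0.125 dir 84.3
rack base 0 [[0.5187, 0.0866, 0.0], [0.5048, 0.2134, 0.0]] len 0.1276 dir 96.3
green back top 0.15 [[0.5001, 0.0932, 0.15], [0.4897, 0.1921, 0.15]] len 0.0994 dir 96.0
green front top 0.15 [[0.4901, 0.0951, 0.15], [0.4806, 0.1922, 0.15]] len 0.0975 dir 95.6
back panel/rackback 0.097 [[0.5145, 0.0849, 0.097], [0.5026, 0.2007, 0.097]] len 0.1164 dir 95.9
```

View pics/t.png

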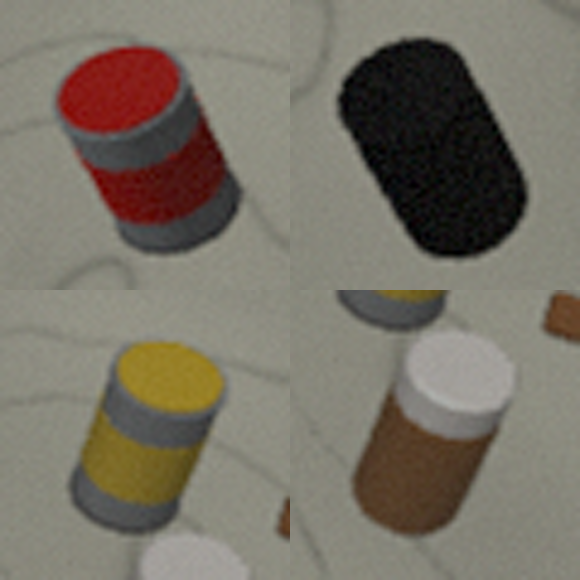

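Run:
```python
from h import *
c=load('scene0'); hsv=cv2.cvtColor(cv2.GaussianBlur(c['pixels'],(3,3),0),cv2.COLOR_RGB2HSV).astype(int)
H,S,V=[hsv[...,i] for i in range(3)]
def comp(n,m,win,z):
    x0,y0,x1,y1=win; k=np.zeros(m.shape,np.uint8);k[y0:y1,x0:x1]=m[y0:y1,x0:x1]
    nn,l,s,ce=cv2.connectedComponentsWithStats(k); i=1+np.argmax(s[1:,4]); print(n,s[i],ce[i].round(1),onz(c,*ce[i],z).round(4))
comp('red lid',((H<8)|(H>172))&(S>150)&(V>140),(60,180,120,215),.084)
comp('yel lid',(H>18)&(H<32)&(S>120)&(V>165),(395,145,435,180),.084)
comp('white cap',(S<40)&(V>165),(395,185,445,225),.092)
comp('black sil',(V<70),(75,235,140,300),.046)
for n,u,v,z in [('red',82.8,200.6,.084),('black top',100.8,255,.092),('yel',416.2,161,.084),('amb',421.2,202,.092)]: print(n,onz(c,u,v,z).round(4))
s=load('side0')
im=s['pixels'][:,:,::-1].copy()
for p in [(.598,-.279,.084),(.5,.39,.084)]: print(proj(s,p))
t=cv2.resize(im[130:270,190:400],None,fx=3.7,fy=3.7,interpolation=cv2.INTER_CUBIC);cv2.imwrite('pics/s1.png',t)
```

```text
Traceback (most recent call last):
ValueError: attempt to get argmax of an empty sequence
```

```bash
cat > m.py <<'E'
from h import *
c=load('scene0'); hsv=cv2.cvtColor(cv2.GaussianBlur(c['pixels'],(3,3),0),cv2.COLOR_RGB2HSV).astype(int)
H,S,V=[hsv[...,i] for i in range(3)]
print(hsv[200,83],hsv[161,416],hsv[202,421],hsv[268,106])
def comp(n,m,win,z):
    x0,y0,x1,y1=win; k=np.zeros(m.shape,np.uint8);k[y0:y1,x0:x1]=m[y0:y1,x0:x1]
    nn,l,s,ce=cv2.connectedComponentsWithStats(k); i=1+np.argmax(s[1:,4]); print(n,s[i],ce[i].round(1),onz(c,*ce[i],z).round(4))
comp('red lid',((H<8)|(H>172))&(S>150)&(V>hsv[200,83,2]*.85),(60,180,120,215),.084)
comp('yel lid',(H>18)&(H<32)&(S>120)&(V>hsv[161,416,2]*.85),(395,145,435,180),.084)
comp('white cap',(S<40)&(V>hsv[202,421,2]*.92),(395,185,445,225),.092)
comp('black sil',(V<60),(75,235,140,300),.046)
for n,u,v,z in [('red',82.8,200.6,.084),('black top',100.8,255,.092),('yel',416.2,161,.084),('amb',421.2,202,.092)]: print(n,onz(c,u,v,z).round(4))
s=load('side0')
im=s['pixels'][:,:,::-1].copy()
t=cv2.resize(im[130:270,190:400],None,fx=3.7,fy=3.7,interpolation=cv2.INTER_CUBIC);cv2.imwrite('pics/s1.png',t)
E
python3 m.py
```

```text
[  1 212 136] [ 24 187 151] [ 19  13 162] [90 23 11]
red lid [ 70 192  25  17 312] [ 82.1 200. ] [ 0.467  -0.3689  0.084 ]
yel lid [406 154  21  14 230] [415.8 160.4] [0.4763 0.3791 0.084 ]
white cap [411 193  21  17 281] [421.  201.2] [0.6046 0.3295 0.092 ]
black sil [  87  246   39   45 1148] [106.4 268.1] [ 0.6214 -0.3205  0.046 ]
red [ 0.4689 -0.3673  0.084 ]
black top [ 0.6225 -0.3174  0.092 ]
yel [0.4784 0.3793 0.084 ]
amb [0.6068 0.329  0.092 ]
```

View pics/s1.png

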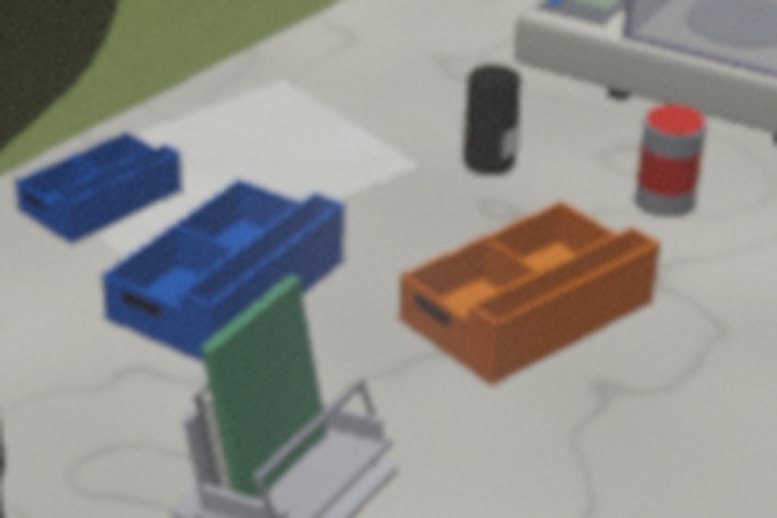

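Run:
```python
from h import *
s=load('side0'); c=load('scene0')
for n,u,v,z in [('red',372.7,162.4,.084),('black top',323.2,151,.092),('black mid',322.7,162.4,.046)]: print(n,onz(s,u,v,z).round(4))
im=s['pixels'][:,:,::-1]
cv2.imwrite('pics/s2.png',cv2.resize(im[195:285,230:305],None,fx=6.6,fy=6.6,interpolation=cv2.INTER_CUBIC))
st=readout.read_state(); M=R.from_euler('xyz',st['orientation'],degrees=True).as_matrix(); print(M.round(3))
```

```text
red [ 0.4609 -0.3691  0.084 ]
black top [ 0.618  -0.3159  0.092 ]
black mid [ 0.6205 -0.3208  0.046 ]
[[-0.001  0.414  0.91 ]
 [-0.001  0.91  -0.414]
 [-1.    -0.001  0.   ]]
```

View pics/s2.png

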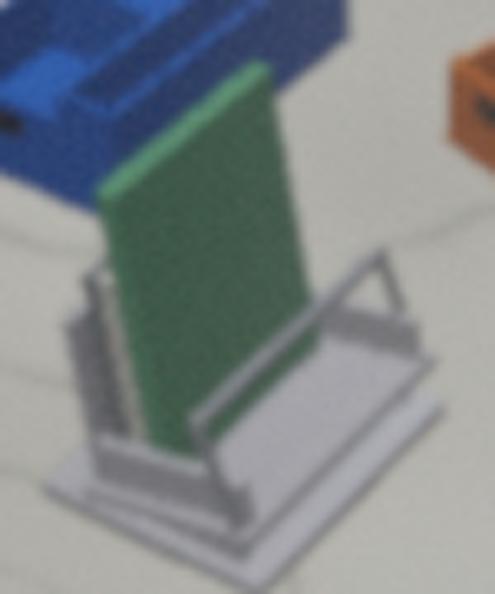

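```bash
cat >> h.py <<'E'
def tri(c1,p1,c2,p2):
    (o1,d1),(o2,d2)=ray(c1,*p1),ray(c2,*p2); A=np.stack([d1,-d2],1); t=np.linalg.lstsq(A,o2-o1,rcond=None)[0]
    a,b=o1+t[0]*d1,o2+t[1]*d2; return (a+b)/2,np.linalg.norm(a-b)
def Rt(psi,tilt=0):  # tool x down, jaw y at world angle psi; tilt: tool x leans (deg) so top goes toward jaw dir +y
    p=np.radians(psi); y=np.array([np.cos(p),np.sin(p),0]); x=np.array([0,0,-1.]); z=np.cross(x,y)
    M=np.stack([x,y,z],1); return M@R.from_rotvec([0,0,np.radians(tilt)]).as_matrix()
def plan(pos,psi,tilt=0,M0=None,p0=None):
    st=readout.read_state()
    if M0 is None: M0=R.from_euler('xyz',st['orientation'],degrees=True).as_matrix()
    if p0 is None: p0=st['tool_pos']
    d=M0.T@(np.array(pos)-p0)*1000; r=R.from_matrix(M0.T@Rt(psi,tilt)).as_rotvec()
    print('d',d.round(1),'r',r.round(3),'deg',round(np.degrees(np.linalg.norm(r)),1),'rows',np.ceil(max(np.linalg.norm(d)/41,np.degrees(np.linalg.norm(r))/7)))
E
python3 - <<'E'
from h import *
s=load('side0'); c=load('scene0')
print(tri(c,(344.6,149.3),s,(246.3,224.9)),tri(c,(301.8,157.6),s,(270.5,206)))
print(Rt(65.6).round(3))
plan((.4769,.3791,.25),90)
E
```

```text
(array([0.47823555, 0.19297618, 0.14802231]), np.float64(0.0006063262823907215)) (array([0.4870935, 0.0957463, 0.1474388]), np.float64(0.0006451602486419486))
[[ 0.     0.413  0.911]
 [ 0.     0.911 -0.413]
 [-1.     0.     0.   ]]
d [-19.3 -82.2 277.1] r [-0.427 -0.     0.001] deg 24.4 rows 8.0
```

```bash
python3 -m handwheel '[{"dx":-19,"dy":-82,"dz":277,"rx":-0.427},{"dx":-19,"dy":-82,"dz":277,"rx":-0.427},{"dx":-19,"dy":-82,"dz":277,"rx":-0.427},{"dx":-19,"dy":-82,"dz":277,"rx":-0.427},{"dx":-19,"dy":-82,"dz":277,"rx":-0.427},{"dx":-19,"dy":-82,"dz":277,"rx":-0.427},{"dx":-19,"dy":-82,"dz":277,"rx":-0.427},{"dx":-19,"dy":-82,"dz":277,"rx":-0.427},{"dx":-19,"dy":-82,"dz":277,"rx":-0.427},{"dx":-19,"dy":-82,"dz":277,"rx":-0.427}]'
python3 - <<'E'
from h import *
shot('wrist','w1'); plan((.4773,.379,.12),90);shot('scene','sc1')
E
```

```text
d [110.8 -82.  277.5] r [-0.427 -0.     0.001] deg 24.5 rows 8.0$[0]: bad value
```

View pics/w1.png

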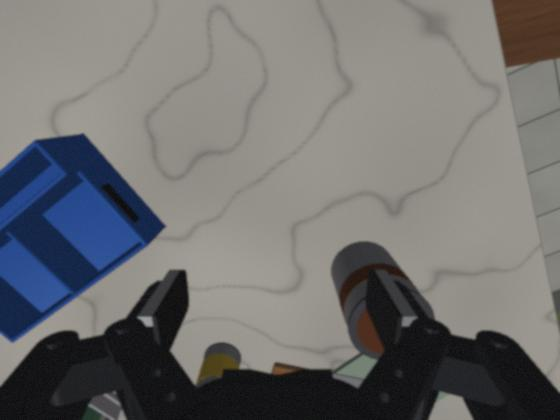

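View pics/sc1.png

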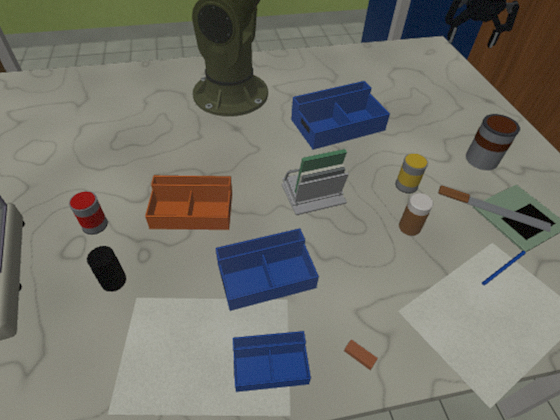

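The move was refused and nothing moved. I'll try again with all six keys given.

```bash
python3 -m handwheel '[{"dx":-10,"dy":0,"dz":30,"rx":-0.05,"ry":0,"rz":0}]'; python3 -m handwheel --help | head -20
```

```text
time: 0.33
tool_pos: [0.2787, 0.5588, 0.2396]
orientation: [-151.7, 89.6, -172.8]
contact_force: [-0.5, 0.8, 1.2]
width: 0.0852invalid input: not JSON, or not a number
```

```bash
python3 -m handwheel '[{"dx":-10,"dy":-82,"dz":247,"rx":-0.377,"ry":0,"rz":0},{"dx":-10,"dy":-82,"dz":247,"rx":-0.377,"ry":0,"rz":0},{"dx":-10,"dy":-82,"dz":247,"rx":-0.377,"ry":0,"rz":0},{"dx":-10,"dy":-82,"dz":247,"rx":-0.377,"ry":0,"rz":0},{"dx":-10,"dy":-82,"dz":247,"rx":-0.377,"ry":0,"rz":0},{"dx":-10,"dy":-82,"dz":247,"rx":-0.377,"ry":0,"rz":0},{"dx":-10,"dy":-82,"dz":247,"rx":-0.377,"ry":0,"rz":0},{"dx":-10,"dy":-82,"dz":247,"rx":-0.377,"ry":0,"rz":0},{"dx":-10,"dy":-82,"dz":247,"rx":-0.377,"ry":0,"rz":0}]'
python3 - <<'E'
from h import *
shot('wrist','w1'); plan((.4773,.379,.12),90)
E
```

```text
time: 1.08
tool_pos: [0.4859, 0.3889, 0.251]
orientation: [175.0, 90.0, 174.9]
contact_force: [-1.2, -0.3, 0.2]
width: 0.0853
d [131.1 -11.2  -7.2] r [ 0.001 -0.001 -0.001] deg 0.1 rows 4.0
```

View pics/w1.png

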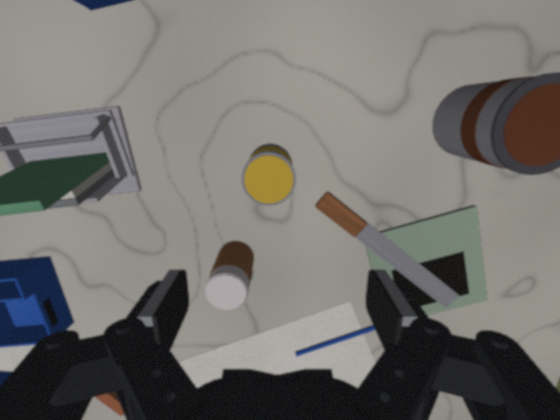

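Run:
```python
from h import *
w=load('w1')
for n,u,v,z in [('yel',268.5,177.5,.084),('amb',226,291.5,.092)]: print(n,onz(w,u,v,z).round(4))
plan((.477,.379,.12),90);plan((.477,.379,.047),90)
```

```text
yel [0.4716 0.381  0.084 ]
amb [0.5997 0.3322 0.092 ]
d [131.1 -11.2  -7.5] r [ 0.001 -0.001 -0.001] deg 0.1 rows 4.0
d [204.1 -11.2  -7.4] r [ 0.001 -0.001 -0.001] deg 0.1 rows 5.0
```

```bash
python3 -m handwheel '[{"dx":40,"dy":-10,"dz":-10,"rx":0,"ry":0,"rz":0},{"dx":80,"dy":-10,"dz":-10,"rx":0,"ry":0,"rz":0},{"dx":115,"dy":-10,"dz":-10,"rx":0,"ry":0,"rz":0},{"dx":145,"dy":-10,"dz":-10,"rx":0,"ry":0,"rz":0},{"dx":170,"dy":-10,"dz":-10,"rx":0,"ry":0,"rz":0},{"dx":190,"dy":-10,"dz":-10,"rx":0,"ry":0,"rz":0},{"dx":204,"dy":-10,"dz":-10,"rx":0,"ry":0,"rz":0},{"dx":204,"dy":-10,"dz":-10,"rx":0,"ry":0,"rz":0},{"dx":204,"dy":-10,"dz":-10,"rx":0,"ry":0,"rz":0}]'
python3 - <<'E'
from h import *
shot('wrist','w2'); shot('side','si2')
E
```

```text
time: 1.88
tool_pos: [0.4738, 0.3808, 0.047]
orientation: [-176.0, 89.9, -175.8]
contact_force: [-0.0, 0.2, 0.3]
width: 0.0851
```

View pics/w2.png

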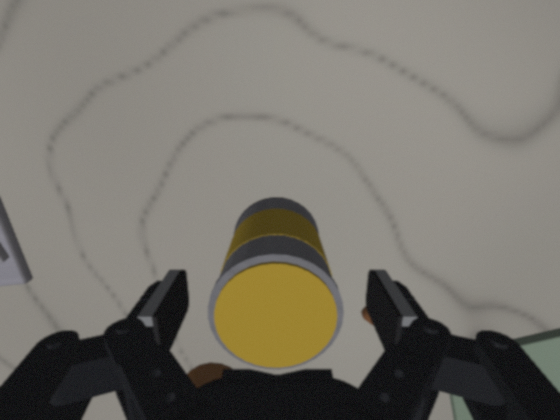

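View pics/si2.png

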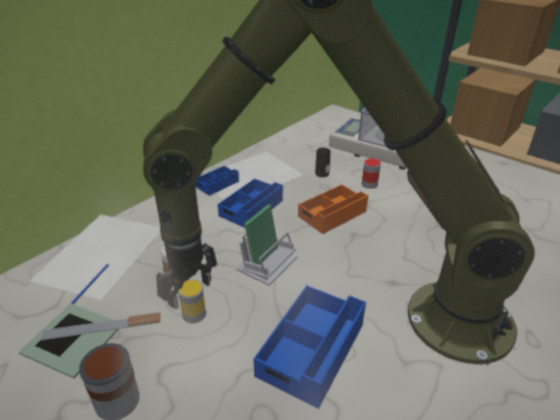

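Run:
```python
from h import *
w=load('w2'); s=load('si2')
print(onz(w,275.5,313,.084)); print(np.round(w['world_from_camera'],3))
for p in [(.474,.381,.047),(.474,.421,.06),(.474,.341,.06),(.474,.381,0.084)]: print(p,np.round(proj(s,p),1),np.round(proj(w,p),1))
im=s['pixels'][220:340,130:260,::-1]; cv2.imwrite('pics/s3.png',cv2.resize(im,None,fx=5,fy=5,interpolation=cv2.INTER_CUBIC))
```

```text
[0.47084463 0.38085218 0.084     ]
[[-0.002  0.95   0.313  0.393]
 [ 1.     0.002  0.     0.381]
 [-0.     0.313 -0.95   0.189]
 [ 0.     0.     0.     1.   ]]
(0.474, 0.381, 0.047) [191.2 300. ] [276.1 273.4]
(0.474, 0.421, 0.06) [176.5 306.1] [359.7 287.3]
(0.474, 0.341, 0.06) [204.1 286.1] [192.3 287. ]
(0.474, 0.381, 0.084) [189.4 288.1] [275.9 319.6]
```

View pics/s3.png

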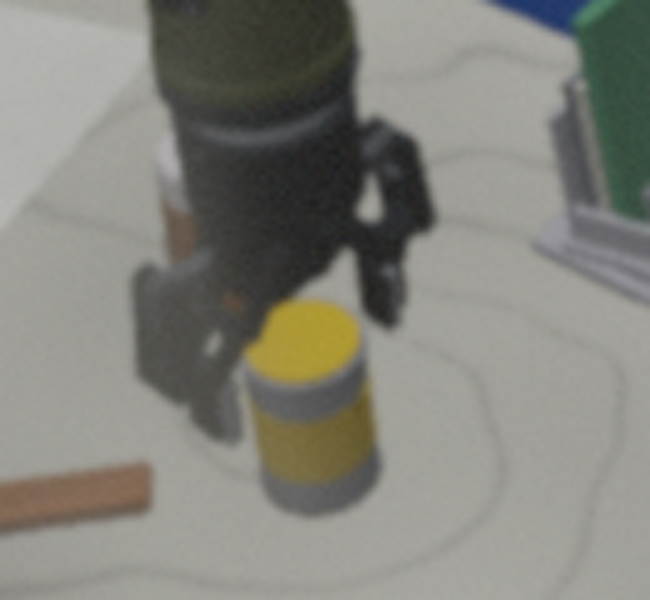

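```bash
python3 -m handwheel '[{"dx":0,"dy":0,"dz":-1,"rx":0,"ry":0,"rz":0},{"dx":0,"dy":0,"dz":-1,"rx":0,"ry":0,"rz":0},{"dx":0,"dy":0,"dz":-1,"rx":0,"ry":0,"rz":0},{"dx":0,"dy":0,"dz":-1,"rx":0,"ry":0,"rz":0},{"dx":0,"dy":0,"dz":-1,"rx":0,"ry":0,"rz":0},{"dx":0,"dy":0,"dz":-1,"rx":0,"ry":0,"rz":0},{"dx":0,"dy":0,"dz":-1,"rx":0,"ry":0,"rz":0},{"dx":0,"dy":0,"dz":-1,"rx":0,"ry":0,"rz":0}]' 1
python3 - <<'E'
from h import *
shot('wrist','w3')
# orange caddy targets
def cad(cx,cy,yaw,x,y):
    a=np.radians(yaw); return np.array([cx+x*np.cos(a)-y*np.sin(a),cy+x*np.sin(a)+y*np.cos(a)])
for y in (-50,50): print('orange',y,cad(.463,-.1503,-11.2,.014,y/1000).round(4),'blue',cad(.6678,-.0138,5.6,.014,y/1000).round(4))
print('slot',cad(.6678,-.0138,5.6,-.04,0))
E
```

```text
time: 2.65
tool_pos: [0.4749, 0.3799, 0.0486]
orientation: [43.8, 89.9, 43.8]
contact_force: [-1.3, -0.5, 6.7]
width: 0.0528
orange -50 [ 0.467  -0.2021] blue [ 0.6866 -0.0622]
orange 50 [ 0.4864 -0.104 ] blue [0.6769 0.0373]
slot [ 0.6279909  -0.01770332]
```

View pics/w3.png

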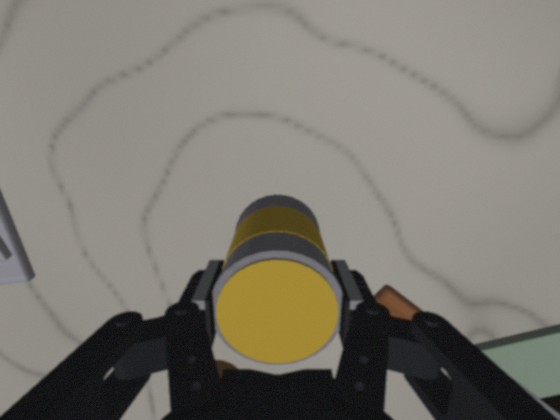

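```bash
python3 -m handwheel '[{"dx":-15,"dy":0,"dz":0,"rx":0,"ry":0,"rz":0},{"dx":-50,"dy":0,"dz":0,"rx":0,"ry":0,"rz":0},{"dx":-90,"dy":0,"dz":0,"rx":0,"ry":0,"rz":0},{"dx":-130,"dy":0,"dz":0,"rx":0,"ry":0,"rz":0},{"dx":-165,"dy":0,"dz":0,"rx":0,"ry":0,"rz":0},{"dx":-200,"dy":0,"dz":0,"rx":0,"ry":0,"rz":0},{"dx":-215,"dy":-20,"dz":0,"rx":0,"ry":0,"rz":0},{"dx":-215,"dy":-45,"dz":0,"rx":0,"ry":0,"rz":0},{"dx":-215,"dy":-80,"dz":0,"rx":0,"ry":0,"rz":0},{"dx":-215,"dy":-120,"dz":0,"rx":0,"ry":0,"rz":0}]'
python3 - <<'E'
from h import *
plan((.467,-.202,.26),78.8)
E
```

```text
time: 3.53
tool_pos: [0.4738, 0.2595, 0.2626]
orientation: [73.0, 89.9, 73.2]
contact_force: [0.8, 0.3, -2.2]
width: 0.0528
d [   2.1 -461.5   -8.1] r [ 0.198  0.    -0.001] deg 11.4 rows 12.0
```

```bash
python3 -m handwheel '[{"dx":0,"dy":-40,"dz":0,"rx":0.02,"ry":0,"rz":0},{"dx":0,"dy":-80,"dz":0,"rx":0.04,"ry":0,"rz":0},{"dx":0,"dy":-120,"dz":0,"rx":0.06,"ry":0,"rz":0},{"dx":0,"dy":-160,"dz":0,"rx":0.08,"ry":0,"rz":0},{"dx":0,"dy":-200,"dz":0,"rx":0.1,"ry":0,"rz":0},{"dx":0,"dy":-240,"dz":0,"rx":0.12,"ry":0,"rz":0},{"dx":0,"dy":-280,"dz":0,"rx":0.14,"ry":0,"rz":0},{"dx":0,"dy":-320,"dz":0,"rx":0.16,"ry":0,"rz":0},{"dx":0,"dy":-360,"dz":-4,"rx":0.18,"ry":0,"rz":0},{"dx":0,"dy":-400,"dz":-8,"rx":0.198,"ry":0,"rz":0}]'
python3 - <<'E'
from h import *
plan((.467,-.202,.15),78.8)
E
```

```text
time: 4.37
tool_pos: [0.4658, -0.1425, 0.2625]
orientation: [13.9, 90.0, 2.5]
contact_force: [1.8, -0.1, -2.2]
width: 0.0527
d [112.5 -58.1  12.9] r [-0.003  0.    -0.   ] deg 0.2 rows 4.0
```

```bash
python3 -m handwheel '[{"dx":0,"dy":-35,"dz":8,"rx":0,"ry":0,"rz":0},{"dx":0,"dy":-52,"dz":13,"rx":0,"ry":0,"rz":0},{"dx":20,"dy":-58,"dz":13,"rx":0,"ry":0,"rz":0},{"dx":50,"dy":-58,"dz":13,"rx":0,"ry":0,"rz":0},{"dx":80,"dy":-58,"dz":13,"rx":0,"ry":0,"rz":0},{"dx":100,"dy":-58,"dz":13,"rx":0,"ry":0,"rz":0},{"dx":115,"dy":-58,"dz":13,"rx":0,"ry":0,"rz":0},{"dx":125,"dy":-58,"dz":13,"rx":0,"ry":0,"rz":0},{"dx":130,"dy":-58,"dz":13,"rx":0,"ry":0,"rz":0},{"dx":130,"dy":-58,"dz":13,"rx":0,"ry":0,"rz":0}]'
python3 - <<'E'
from h import *
shot('wrist','w4'); shot('side','si4');plan((.467,-.202,.053),78.8)
s=load('si4')
a=s['pixels'][150:270,250:400,::-1]; cv2.imwrite('pics/s4.png',cv2.resize(a,None,fx=5,fy=5,interpolation=cv2.INTER_CUBIC))
E
```

```text
time: 5.2
tool_pos: [0.4672, -0.1998, 0.1314]
orientation: [168.6, 89.9, 157.2]
contact_force: [-0.2, -0.4, -3.0]
width: 0.0526
d [79.8 -2.  -0.8] r [-0.002  0.     0.   ] deg 0.1 rows 2.0
```

View pics/w4.png

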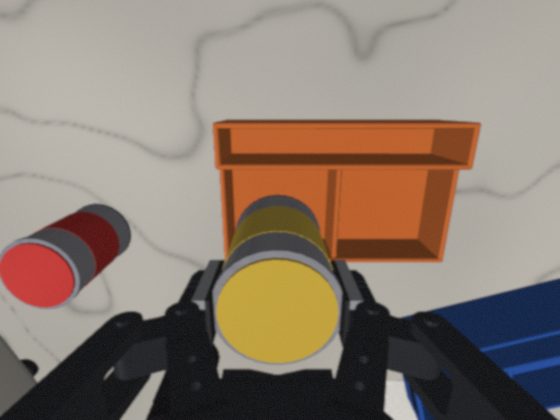

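View pics/s4.png

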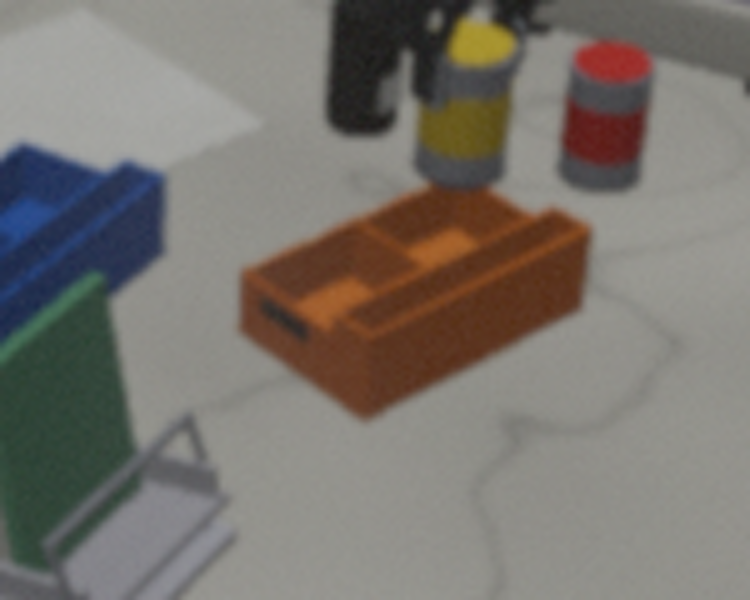

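```bash
python3 -m handwheel '[{"dx":20,"dy":0,"dz":0,"rx":0,"ry":0,"rz":0},{"dx":40,"dy":0,"dz":0,"rx":0,"ry":0,"rz":0},{"dx":55,"dy":0,"dz":0,"rx":0,"ry":0,"rz":0},{"dx":65,"dy":0,"dz":0,"rx":0,"ry":0,"rz":0},{"dx":72,"dy":0,"dz":0,"rx":0,"ry":0,"rz":0},{"dx":75,"dy":0,"dz":0,"rx":0,"ry":0,"rz":0},{"dx":77,"dy":0,"dz":0,"rx":0,"ry":0,"rz":0},{"dx":79,"dy":0,"dz":0,"rx":0,"ry":0,"rz":0},{"dx":79,"dy":0,"dz":0,"rx":0,"ry":0,"rz":0}]'
```

```text
time: 6.05
tool_pos: [0.4683, -0.2002, 0.0536]
orientation: [-13.3, 90.0, -24.6]
contact_force: [0.3, -0.1, -2.8]
width: 0.0527
```

```bash
python3 -m handwheel '[{"dx":1,"dy":0,"dz":0,"rx":0,"ry":0,"rz":0},{"dx":2,"dy":0,"dz":0,"rx":0,"ry":0,"rz":0},{"dx":2,"dy":0,"dz":0,"rx":0,"ry":0,"rz":0}]'
```

```text
time: 6.3
tool_pos: [0.4685, -0.2002, 0.0525]
orientation: [-11.9, 89.9, -23.3]
contact_force: [-1.5, 1.1, 7.9]
width: 0.0527
```

```bash
python3 -m handwheel '[{"dx":0,"dy":0,"dz":0,"rx":0,"ry":0,"rz":0},{"dx":0,"dy":0,"dz":0,"rx":0,"ry":0,"rz":0},{"dx":0,"dy":0,"dz":0,"rx":0,"ry":0,"rz":0},{"dx":0,"dy":0,"dz":0,"rx":0,"ry":0,"rz":0},{"dx":0,"dy":0,"dz":0,"rx":0,"ry":0,"rz":0},{"dx":-10,"dy":0,"dz":0,"rx":0,"ry":0,"rz":0},{"dx":-40,"dy":0,"dz":0,"rx":0,"ry":0,"rz":0},{"dx":-80,"dy":0,"dz":0,"rx":0,"ry":0,"rz":0},{"dx":-120,"dy":0,"dz":0,"rx":0,"ry":0,"rz":0},{"dx":-160,"dy":0,"dz":0,"rx":0,"ry":0,"rz":0}]' -0.6
python3 - <<'E'
from h import *
w=shot('wrist','w5'); plan((.603,.331,.25),90)
E
```

```text
time: 7.13
tool_pos: [0.4674, -0.1998, 0.2138]
orientation: [147.5, 90.0, 136.1]
contact_force: [0.5, -0.8, -0.3]
width: 0.0682
d [-29.3 547.7  25.2] r [-0.198  0.011  0.003] deg 11.4 rows 14.0
```

View pics/w5.png

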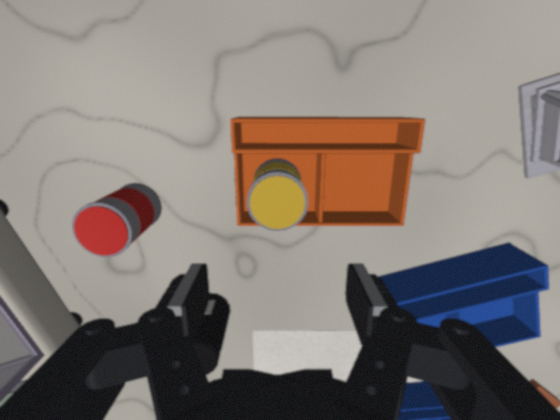

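Yellow tin stands in the orange caddy's -y bay, at pixel (277,200). Red tin next.

Run:
```python
from h import *
w=load('w5'); print(onz(w,102.5,230,.084)); plan((.465,-.368,.214),90);plan((.465,-.368,.047),90)
```

```text
[ 0.46252831 -0.36614751  0.084     ]
d [   8.1 -164.7   27. ] r [-0.198  0.011  0.003] deg 11.4 rows 5.0
d [ 175.1 -164.4   25.1] r [-0.198  0.011  0.003] deg 11.4 rows 6.0
```

```bash
python3 -m handwheel '[{"dx":0,"dy":-40,"dz":6,"rx":-0.05,"ry":0,"rz":0},{"dx":0,"dy":-80,"dz":12,"rx":-0.1,"ry":0,"rz":0},{"dx":0,"dy":-120,"dz":18,"rx":-0.15,"ry":0,"rz":0},{"dx":10,"dy":-150,"dz":25,"rx":-0.198,"ry":0,"rz":0},{"dx":30,"dy":-164,"dz":26,"rx":-0.198,"ry":0,"rz":0},{"dx":60,"dy":-164,"dz":26,"rx":-0.198,"ry":0,"rz":0},{"dx":95,"dy":-164,"dz":26,"rx":-0.198,"ry":0,"rz":0},{"dx":105,"dy":-164,"dz":26,"rx":-0.198,"ry":0,"rz":0},{"dx":105,"dy":-164,"dz":26,"rx":-0.198,"ry":0,"rz":0}]' -1
python3 - <<'E'
from h import *
w=shot('wrist','w6'); plan((.465,-.3675,.047),90)
E
```

```text
time: 7.93
tool_pos: [0.4596, -0.3647, 0.1041]
orientation: [142.2, 89.7, 142.2]
contact_force: [-0.1, -0.0, -0.3]
width: 0.0853
d [59.2 -2.1  4.2] r [ 0.001 -0.002 -0.001] deg 0.1 rows 2.0
```

View pics/w6.png

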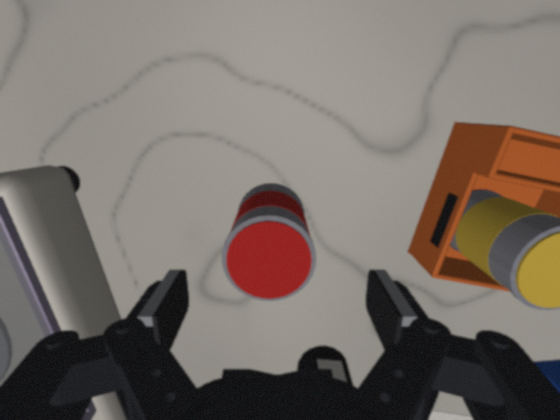

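Run:
```python
from h import *
w=load('w6'); p=onz(w,269.5,257.5,.084); print(p); plan((.463,p[1],.047),90)
```

```text
[ 0.46081815 -0.36827499  0.084     ]
d [59.2 -2.9  2.2] r [ 0.001 -0.002 -0.001] deg 0.1 rows 2.0
```

```bash
python3 -m handwheel '[{"dx":20,"dy":-3.5,"dz":3,"rx":0,"ry":0,"rz":0},{"dx":40,"dy":-3.5,"dz":3,"rx":0,"ry":0,"rz":0},{"dx":54,"dy":-3.5,"dz":3,"rx":0,"ry":0,"rz":0},{"dx":59,"dy":-3.5,"dz":3,"rx":0,"ry":0,"rz":0},{"dx":59,"dy":-3.5,"dz":3,"rx":0,"ry":0,"rz":0}]' -1
python3 -m handwheel '[{"dx":0,"dy":0,"dz":0,"rx":0,"ry":0,"rz":0},{"dx":0,"dy":0,"dz":0,"rx":0,"ry":0,"rz":0},{"dx":0,"dy":0,"dz":0,"rx":0,"ry":0,"rz":0},{"dx":0,"dy":0,"dz":0,"rx":0,"ry":0,"rz":0},{"dx":0,"dy":0,"dz":0,"rx":0,"ry":0,"rz":0},{"dx":0,"dy":0,"dz":0,"rx":0,"ry":0,"rz":0},{"dx":0,"dy":0,"dz":0,"rx":0,"ry":0,"rz":0},{"dx":0,"dy":0,"dz":0,"rx":0,"ry":0,"rz":0}]' 1
python3 - <<'E'
from h import *
w=shot('wrist','w7'); plan((.6866,-.0622,.26),95.6)
E
```

```text
time: 8.4
tool_pos: [0.4648, -0.3695, 0.0482]
orientation: [-41.4, 90.0, -41.3]
contact_force: [-0.8, -0.7, 0.5]
width: 0.0856
time: 9.07
tool_pos: [0.4651, -0.37, 0.0492]
orientation: [-36.4, 89.8, -36.3]
contact_force: [-1.2, 1.0, 7.4]
width: 0.0529
d [-210.8  307.3  222.1] r [-0.097  0.002  0.002] deg 5.6 rows 11.0
```

View pics/w7.png

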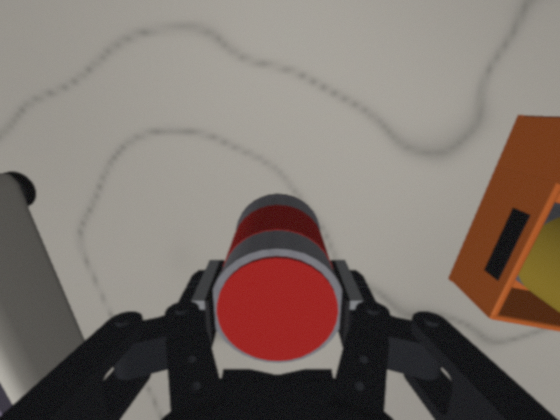

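```bash
python3 -m handwheel '[{"dx":-15,"dy":0,"dz":0,"rx":0,"ry":0,"rz":0},{"dx":-50,"dy":0,"dz":0,"rx":0,"ry":0,"rz":0},{"dx":-90,"dy":0,"dz":0,"rx":0,"ry":0,"rz":0},{"dx":-125,"dy":15,"dz":5,"rx":0,"ry":0,"rz":0},{"dx":-150,"dy":40,"dz":15,"rx":0,"ry":0,"rz":0},{"dx":-170,"dy":70,"dz":35,"rx":-0.02,"ry":0,"rz":0},{"dx":-180,"dy":100,"dz":60,"rx":-0.04,"ry":0,"rz":0},{"dx":-180,"dy":132,"dz":84,"rx":-0.05,"ry":0,"rz":0},{"dx":-180,"dy":164,"dz":108,"rx":-0.06,"ry":0,"rz":0},{"dx":-180,"dy":196,"dz":132,"rx":-0.07,"ry":0,"rz":0}]'
python3 -m handwheel '[{"dx":0,"dy":30,"dz":24,"rx":-0.01,"ry":0,"rz":0},{"dx":0,"dy":60,"dz":48,"rx":-0.02,"ry":0,"rz":0},{"dx":0,"dy":85,"dz":70,"rx":-0.03,"ry":0,"rz":0},{"dx":20,"dy":105,"dz":86,"rx":-0.03,"ry":0,"rz":0},{"dx":45,"dy":110,"dz":92,"rx":-0.03,"ry":0,"rz":0},{"dx":65,"dy":110,"dz":92,"rx":-0.03,"ry":0,"rz":0},{"dx":75,"dy":110,"dz":92,"rx":-0.03,"ry":0,"rz":0},{"dx":75,"dy":110,"dz":92,"rx":-0.03,"ry":0,"rz":0}]'
python3 - <<'E'
from h import *
w=shot('wrist','w8'); plan((.6866,-.0622,.053),95.6)
E
```

```text
time: 9.95
tool_pos: [0.5969, -0.1719, 0.2285]
orientation: [-27.0, 89.9, -22.9]
contact_force: [0.3, 0.2, -1.6]
width: 0.0523
time: 10.62
tool_pos: [0.6785, -0.0576, 0.1498]
orientation: [177.6, 89.7, -176.7]
contact_force: [-0.9, -0.6, -1.4]
width: 0.0522
d [98.8 -4.9  6.9] r [ 0.002 -0.002  0.   ] deg 0.2 rows 3.0
```

View pics/w8.png

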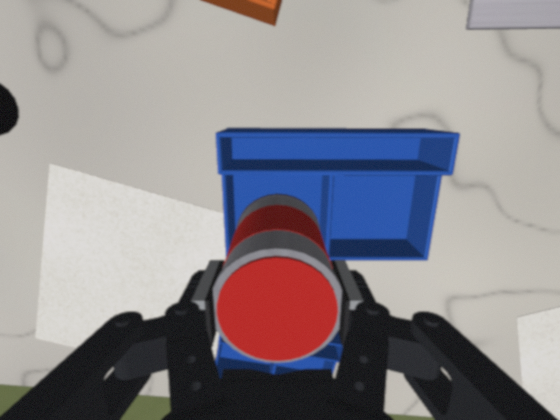

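Run:
```python
from h import *
w=load('w8')
a=onz(w,218,131,.06);b=onz(w,459,133,.06); print(a,b,np.hypot(*(b-a)[:2]),np.degrees(np.arctan2(*(b-a)[1::-1]))); 
d=(b-a)/np.linalg.norm(b-a); n=np.array([d[1],-d[0],0]); print('centre',(a+b)/2+n*.056)
```

```text
[ 0.61741958 -0.10603629  0.06      ] [0.601417   0.06888595 0.06      ] 0.17565270243914186 95.22709540054824
centre [ 0.66518541 -0.01347337  0.06      ]
```

```bash
python3 -m handwheel '[{"dx":15,"dy":-5,"dz":6,"rx":0,"ry":0,"rz":0},{"dx":40,"dy":-5,"dz":6,"rx":0,"ry":0,"rz":0},{"dx":62,"dy":-5,"dz":6,"rx":0,"ry":0,"rz":0},{"dx":77,"dy":-5,"dz":6,"rx":0,"ry":0,"rz":0},{"dx":87,"dy":-5,"dz":6,"rx":0,"ry":0,"rz":0},{"dx":92,"dy":-5,"dz":6,"rx":0,"ry":0,"rz":0},{"dx":95,"dy":-5,"dz":6,"rx":0,"ry":0,"rz":0},{"dx":97,"dy":-5,"dz":6,"rx":0,"ry":0,"rz":0},{"dx":98,"dy":-5,"dz":6,"rx":0,"ry":0,"rz":0},{"dx":98,"dy":-5,"dz":6,"rx":0,"ry":0,"rz":0}]'
```

```text
time: 11.5
tool_pos: [0.6873, -0.0617, 0.0551]
orientation: [-12.0, 89.9, -6.3]
contact_force: [0.7, 0.2, -1.8]
width: 0.0527
```

```bash
python3 -m handwheel '[{"dx":1,"dy":0,"dz":0,"rx":0,"ry":0,"rz":0},{"dx":2,"dy":0,"dz":0,"rx":0,"ry":0,"rz":0},{"dx":2,"dy":0,"dz":0,"rx":0,"ry":0,"rz":0}]'
```

```text
time: 11.75
tool_pos: [0.6873, -0.0616, 0.0534]
orientation: [-11.5, 89.9, -5.8]
contact_force: [-0.4, -0.1, 4.2]
width: 0.0525
```

Contact at the expected height. Now releasing.

```bash
python3 -m handwheel '[{"dx":0,"dy":0,"dz":0,"rx":0,"ry":0,"rz":0},{"dx":0,"dy":0,"dz":0,"rx":0,"ry":0,"rz":0},{"dx":0,"dy":0,"dz":0,"rx":0,"ry":0,"rz":0},{"dx":0,"dy":0,"dz":0,"rx":0,"ry":0,"rz":0},{"dx":0,"dy":0,"dz":0,"rx":0,"ry":0,"rz":0},{"dx":-10,"dy":0,"dz":0,"rx":0,"ry":0,"rz":0},{"dx":-40,"dy":0,"dz":0,"rx":0,"ry":0,"rz":0},{"dx":-80,"dy":0,"dz":0,"rx":0,"ry":0,"rz":0},{"dx":-120,"dy":0,"dz":0,"rx":0,"ry":0,"rz":0},{"dx":-150,"dy":0,"dz":0,"rx":0,"ry":0,"rz":0}]' -0.6
python3 - <<'E'
from h import *
w=shot('wrist','w9'); plan((.6205,-.319,.2),90)
E
```

```text
time: 12.58
tool_pos: [0.6874, -0.0616, 0.2067]
orientation: [-6.3, 89.8, -0.6]
contact_force: [0.5, -0.7, 1.1]
width: 0.0683
d [  12.3 -249.   -95. ] r [0.1   0.012 0.001] deg 5.8 rows 7.0
```

View pics/w9.png

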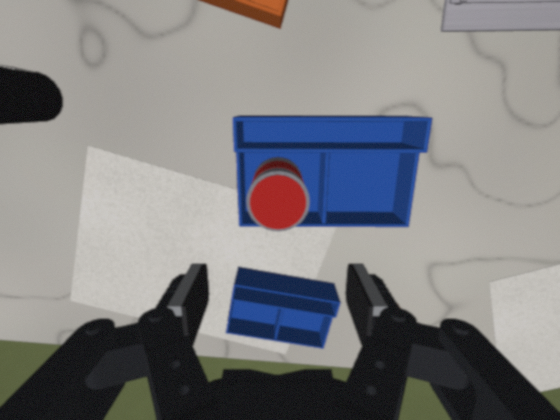

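Red tin stands in the blue caddy's -y bay, at pixel (277,200). Now over to the black jar.

```bash
python3 -m handwheel '[{"dx":0,"dy":-36,"dz":-14,"rx":0.02,"ry":0,"rz":0},{"dx":0,"dy":-72,"dz":-28,"rx":0.03,"ry":0,"rz":0},{"dx":0,"dy":-108,"dz":-42,"rx":0.04,"ry":0,"rz":0},{"dx":0,"dy":-144,"dz":-56,"rx":0.06,"ry":0,"rz":0},{"dx":0,"dy":-180,"dz":-70,"rx":0.08,"ry":0,"rz":0},{"dx":0,"dy":-216,"dz":-84,"rx":0.1,"ry":0,"rz":0},{"dx":5,"dy":-240,"dz":-93,"rx":0.1,"ry":0,"rz":0},{"dx":5,"dy":-249,"dz":-95,"rx":0.1,"ry":0,"rz":0},{"dx":5,"dy":-249,"dz":-95,"rx":0.1,"ry":0,"rz":0}]' -1
python3 - <<'E'
from h import *
w=shot('wrist','w10'); plan((.6205,-.319,.052),90)
E
```

```text
time: 13.38
tool_pos: [0.6154, -0.3228, 0.1972]
orientation: [-123.5, 89.9, -123.7]
contact_force: [0.1, 0.1, -0.1]
width: 0.0853
d [145.4   0.6   3.7] r [-0.002  0.    -0.   ] deg 0.1 rows 4.0
```

View pics/w10.png

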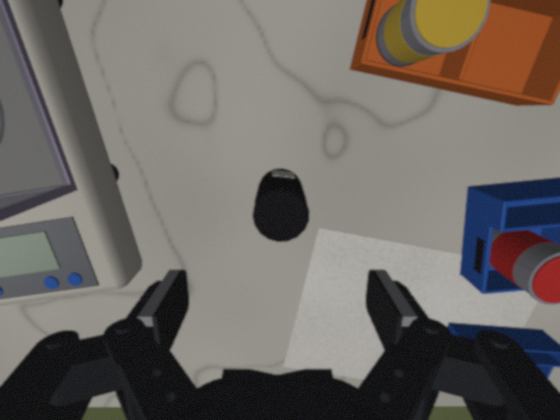

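Run:
```python
from h import *
w=load('w10'); p=onz(w,281,212.5,.092); print(p); plan((.6195,p[1]/2-.3195/2,.052),90)
```

```text
[ 0.61775696 -0.31892232  0.092     ]
d [145.4   0.3   2.7] r [-0.002  0.    -0.   ] deg 0.1 rows 4.0
```

```bash
python3 -m handwheel '[{"dx":25,"dy":0,"dz":3,"rx":0,"ry":0,"rz":0},{"dx":60,"dy":0,"dz":3,"rx":0,"ry":0,"rz":0},{"dx":95,"dy":0,"dz":3,"rx":0,"ry":0,"rz":0},{"dx":120,"dy":0,"dz":3,"rx":0,"ry":0,"rz":0},{"dx":137,"dy":0,"dz":3,"rx":0,"ry":0,"rz":0},{"dx":145,"dy":0,"dz":3,"rx":0,"ry":0,"rz":0},{"dx":145,"dy":0,"dz":3,"rx":0,"ry":0,"rz":0},{"dx":145,"dy":0,"dz":3,"rx":0,"ry":0,"rz":0}]' -1
python3 -m handwheel '[{"dx":0,"dy":0,"dz":0,"rx":0,"ry":0,"rz":0},{"dx":0,"dy":0,"dz":0,"rx":0,"ry":0,"rz":0},{"dx":0,"dy":0,"dz":0,"rx":0,"ry":0,"rz":0},{"dx":0,"dy":0,"dz":0,"rx":0,"ry":0,"rz":0},{"dx":0,"dy":0,"dz":0,"rx":0,"ry":0,"rz":0},{"dx":0,"dy":0,"dz":0,"rx":0,"ry":0,"rz":0},{"dx":0,"dy":0,"dz":0,"rx":0,"ry":0,"rz":0},{"dx":0,"dy":0,"dz":0,"rx":0,"ry":0,"rz":0}]' 1
python3 - <<'E'
from h import *
w=shot('wrist','w11'); plan((.6755,.0373,.26),95.6)
E
```

```text
time: 14.1
tool_pos: [0.6213, -0.3173, 0.0531]
orientation: [25.4, 89.9, 25.5]
contact_force: [0.2, 1.3, 0.2]
width: 0.0853
time: 14.77
tool_pos: [0.6209, -0.3194, 0.0541]
orientation: [-24.0, 89.8, -24.0]
contact_force: [-0.7, -0.5, 5.4]
width: 0.0477
d [-206.1  356.4   55. ] r [-0.098  0.002  0.001] deg 5.6 rows 11.0
```

View pics/w11.png

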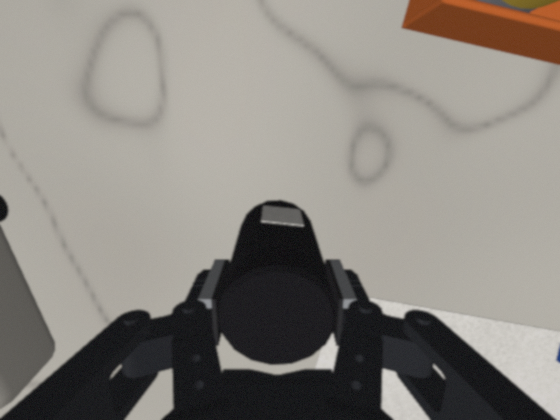

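```bash
python3 -m handwheel '[{"dx":-15,"dy":0,"dz":0,"rx":0,"ry":0,"rz":0},{"dx":-50,"dy":0,"dz":0,"rx":0,"ry":0,"rz":0},{"dx":-90,"dy":0,"dz":0,"rx":0,"ry":0,"rz":0},{"dx":-125,"dy":15,"dz":5,"rx":0,"ry":0,"rz":0},{"dx":-150,"dy":40,"dz":10,"rx":0,"ry":0,"rz":0},{"dx":-170,"dy":72,"dz":15,"rx":-0.02,"ry":0,"rz":0},{"dx":-185,"dy":107,"dz":20,"rx":-0.04,"ry":0,"rz":0},{"dx":-190,"dy":145,"dz":25,"rx":-0.05,"ry":0,"rz":0},{"dx":-190,"dy":184,"dz":30,"rx":-0.06,"ry":0,"rz":0},{"dx":-190,"dy":223,"dz":35,"rx":-0.07,"ry":0,"rz":0}]'
python3 -m handwheel '[{"dx":0,"dy":38,"dz":6,"rx":-0.01,"ry":0,"rz":0},{"dx":0,"dy":75,"dz":12,"rx":-0.02,"ry":0,"rz":0},{"dx":0,"dy":108,"dz":20,"rx":-0.03,"ry":0,"rz":0},{"dx":0,"dy":128,"dz":24,"rx":-0.03,"ry":0,"rz":0},{"dx":20,"dy":134,"dz":26,"rx":-0.03,"ry":0,"rz":0},{"dx":45,"dy":134,"dz":26,"rx":-0.03,"ry":0,"rz":0},{"dx":65,"dy":134,"dz":26,"rx":-0.03,"ry":0,"rz":0},{"dx":70,"dy":134,"dz":26,"rx":-0.03,"ry":0,"rz":0},{"dx":70,"dy":134,"dz":26,"rx":-0.03,"ry":0,"rz":0}]'
python3 - <<'E'
from h import *
w=shot('wrist','w12'); plan((.6755,.0373,.0595),95.6)
E
```

```text
time: 15.65
tool_pos: [0.6551, -0.0944, 0.2436]
orientation: [-12.9, 89.9, -8.9]
contact_force: [0.9, -0.1, -0.9]
width: 0.0474
time: 16.4
tool_pos: [0.6705, 0.0393, 0.1709]
orientation: [-178.5, 89.8, -172.7]
contact_force: [-1.0, 1.0, -1.2]
width: 0.0476
d [113.   -2.4   3.8] r [ 0.002 -0.001  0.   ] deg 0.1 rows 3.0
```

View pics/w12.png

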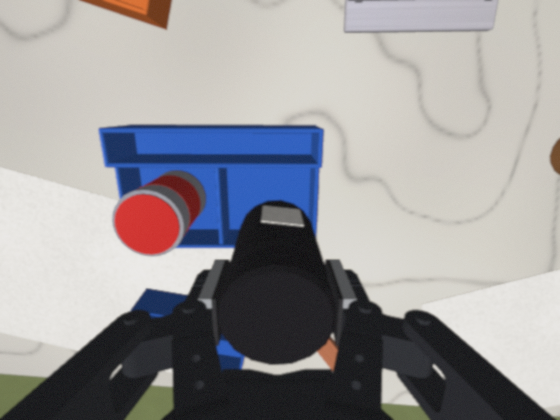

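```bash
python3 -m handwheel '[{"dx":20,"dy":-1,"dz":4,"rx":0,"ry":0,"rz":0},{"dx":50,"dy":-1,"dz":4,"rx":0,"ry":0,"rz":0},{"dx":75,"dy":-1,"dz":4,"rx":0,"ry":0,"rz":0},{"dx":92,"dy":-1,"dz":4,"rx":0,"ry":0,"rz":0},{"dx":102,"dy":-1,"dz":4,"rx":0,"ry":0,"rz":0},{"dx":107,"dy":-1,"dz":4,"rx":0,"ry":0,"rz":0},{"dx":110,"dy":-1,"dz":4,"rx":0,"ry":0,"rz":0},{"dx":112,"dy":-1,"dz":4,"rx":0,"ry":0,"rz":0},{"dx":113,"dy":-1,"dz":4,"rx":0,"ry":0,"rz":0},{"dx":113,"dy":-1,"dz":4,"rx":0,"ry":0,"rz":0}]'
```

```text
time: 17.28
tool_pos: [0.6763, 0.0391, 0.0602]
orientation: [-0.8, 89.9, 4.9]
contact_force: [0.5, -0.0, -1.1]
width: 0.0476
```

```bash
python3 -m handwheel '[{"dx":1,"dy":0,"dz":0,"rx":0,"ry":0,"rz":0},{"dx":2,"dy":0,"dz":0,"rx":0,"ry":0,"rz":0},{"dx":2,"dy":0,"dz":0,"rx":0,"ry":0,"rz":0}]'
```

```text
time: 17.53
tool_pos: [0.6762, 0.039, 0.0581]
orientation: [-3.1, 89.9, 2.6]
contact_force: [-1.0, -0.3, 3.1]
width: 0.0479
```

```bash
python3 -m handwheel '[{"dx":0,"dy":0,"dz":0,"rx":0,"ry":0,"rz":0},{"dx":0,"dy":0,"dz":0,"rx":0,"ry":0,"rz":0},{"dx":0,"dy":0,"dz":0,"rx":0,"ry":0,"rz":0},{"dx":0,"dy":0,"dz":0,"rx":0,"ry":0,"rz":0},{"dx":0,"dy":0,"dz":0,"rx":0,"ry":0,"rz":0},{"dx":-10,"dy":0,"dz":0,"rx":0,"ry":0,"rz":0},{"dx":-40,"dy":0,"dz":0,"rx":0,"ry":0,"rz":0},{"dx":-80,"dy":0,"dz":0,"rx":0,"ry":0,"rz":0},{"dx":-120,"dy":0,"dz":0,"rx":0,"ry":0,"rz":0},{"dx":-150,"dy":0,"dz":0,"rx":0,"ry":0,"rz":0}]' -0.5
python3 - <<'E'
from h import *
w=shot('wrist','w13'); plan((.603,.331,.2),90)
E
```

```text
time: 18.37
tool_pos: [0.6764, 0.0391, 0.2117]
orientation: [1.3, 89.8, 7.0]
contact_force: [0.7, 0.0, 0.1]
width: 0.0641
d [ 17.3 297.7 -46.6] r [ 0.1    0.012 -0.001] deg 5.8 rows 8.0
```

View pics/w13.png

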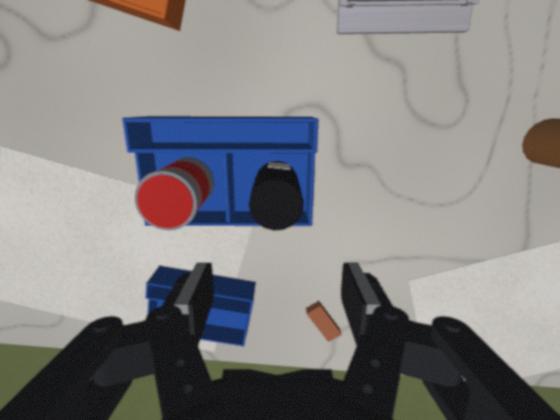

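Black jar is upright in the blue +y bay, at pixel (277,195). Now the amber jar.

```bash
python3 -m handwheel '[{"dx":0,"dy":38,"dz":-6,"rx":0.02,"ry":0,"rz":0},{"dx":0,"dy":76,"dz":-12,"rx":0.03,"ry":0,"rz":0},{"dx":0,"dy":114,"dz":-18,"rx":0.04,"ry":0,"rz":0},{"dx":0,"dy":152,"dz":-24,"rx":0.06,"ry":0,"rz":0},{"dx":0,"dy":190,"dz":-30,"rx":0.08,"ry":0,"rz":0},{"dx":0,"dy":228,"dz":-36,"rx":0.1,"ry":0,"rz":0},{"dx":5,"dy":266,"dz":-42,"rx":0.1,"ry":0,"rz":0},{"dx":10,"dy":298,"dz":-47,"rx":0.1,"ry":0,"rz":0},{"dx":10,"dy":298,"dz":-47,"rx":0.1,"ry":0,"rz":0},{"dx":10,"dy":298,"dz":-47,"rx":0.1,"ry":0,"rz":0}]' -1
python3 - <<'E'
from h import *
w=shot('wrist','w14'); plan((.603,.331,.052),90)
E
```

```text
time: 19.25
tool_pos: [0.5973, 0.3339, 0.1971]
orientation: [143.0, 89.9, 143.4]
contact_force: [1.6, -1.3, 0.4]
width: 0.0853
d [145.3  -0.2   4.3] r [ 0.002 -0.     0.001] deg 0.1 rows 4.0
```

View pics/w14.png

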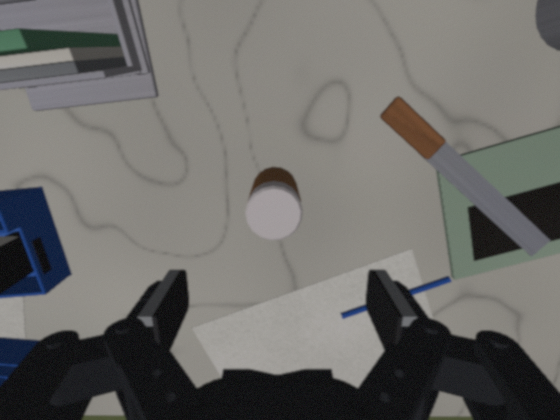

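Run:
```python
from h import *
w=load('w14'); p=onz(w,274,212,.092); print(p); plan((p[0]+.002,p[1],.052),90)
```

```text
[0.59919256 0.3322265  0.092     ]
d [145.3   1.    2.4] r [ 0.002 -0.     0.001] deg 0.1 rows 4.0
```

```bash
python3 -m handwheel '[{"dx":25,"dy":1,"dz":4,"rx":0,"ry":0,"rz":0},{"dx":60,"dy":1,"dz":4,"rx":0,"ry":0,"rz":0},{"dx":95,"dy":1,"dz":4,"rx":0,"ry":0,"rz":0},{"dx":120,"dy":1,"dz":4,"rx":0,"ry":0,"rz":0},{"dx":137,"dy":1,"dz":4,"rx":0,"ry":0,"rz":0},{"dx":145,"dy":1,"dz":4,"rx":0,"ry":0,"rz":0},{"dx":145,"dy":1,"dz":4,"rx":0,"ry":0,"rz":0},{"dx":145,"dy":1,"dz":4,"rx":0,"ry":0,"rz":0}]' -1
python3 -m handwheel '[{"dx":0,"dy":0,"dz":0,"rx":0,"ry":0,"rz":0},{"dx":0,"dy":0,"dz":0,"rx":0,"ry":0,"rz":0},{"dx":0,"dy":0,"dz":0,"rx":0,"ry":0,"rz":0},{"dx":0,"dy":0,"dz":0,"rx":0,"ry":0,"rz":0},{"dx":0,"dy":0,"dz":0,"rx":0,"ry":0,"rz":0},{"dx":0,"dy":0,"dz":0,"rx":0,"ry":0,"rz":0},{"dx":0,"dy":0,"dz":0,"rx":0,"ry":0,"rz":0},{"dx":0,"dy":0,"dz":0,"rx":0,"ry":0,"rz":0}]' 1
python3 - <<'E'
from h import *
w=shot('wrist','w15'); plan((.4864,-.104,.26),78.8)
E
```

```text
time: 19.97
tool_pos: [0.6042, 0.3308, 0.0531]
orientation: [-7.8, 89.9, -7.9]
contact_force: [-0.1, 1.2, 0.2]
width: 0.0853
time: 20.63
tool_pos: [0.6039, 0.332, 0.0541]
orientation: [21.6, 89.9, 21.6]
contact_force: [-1.1, -0.2, 5.8]
width: 0.0481
d [-206.6 -435.9 -117.1] r [ 0.196  0.002 -0.001] deg 11.2 rows 13.0
```

View pics/w15.png

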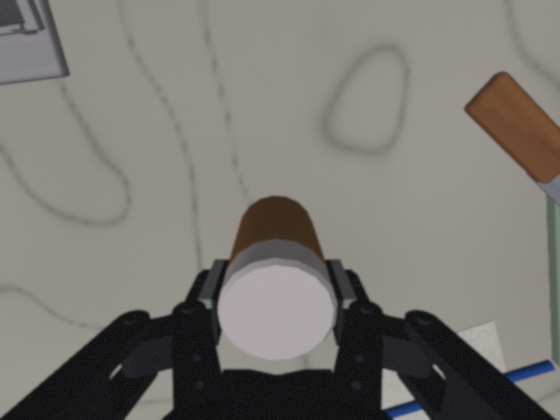

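```bash
python3 -m handwheel '[{"dx":-15,"dy":0,"dz":0,"rx":0,"ry":0,"rz":0},{"dx":-50,"dy":0,"dz":0,"rx":0,"ry":0,"rz":0},{"dx":-90,"dy":0,"dz":0,"rx":0,"ry":0,"rz":0},{"dx":-130,"dy":-8,"dz":0,"rx":0,"ry":0,"rz":0},{"dx":-160,"dy":-25,"dz":-4,"rx":0,"ry":0,"rz":0},{"dx":-190,"dy":-50,"dz":-10,"rx":0.02,"ry":0,"rz":0},{"dx":-206,"dy":-83,"dz":-20,"rx":0.04,"ry":0,"rz":0},{"dx":-210,"dy":-120,"dz":-30,"rx":0.05,"ry":0,"rz":0},{"dx":-210,"dy":-158,"dz":-40,"rx":0.06,"ry":0,"rz":0},{"dx":-210,"dy":-196,"dz":-50,"rx":0.08,"ry":0,"rz":0}]'
python3 - <<'E'
from h import *
plan((.4864,-.104,.26),78.8)
E
```

```text
time: 21.52
tool_pos: [0.5524, 0.1345, 0.2633]
orientation: [14.3, 89.9, 9.7]
contact_force: [0.6, -1.3, -1.2]
width: 0.0477
d [   3.1 -243.   -46.9] r [ 0.116  0.002 -0.001] deg 6.6 rows 7.0
```

```bash
python3 -m handwheel '[{"dx":0,"dy":-38,"dz":-8,"rx":0.02,"ry":0,"rz":0},{"dx":0,"dy":-76,"dz":-16,"rx":0.04,"ry":0,"rz":0},{"dx":0,"dy":-114,"dz":-24,"rx":0.06,"ry":0,"rz":0},{"dx":0,"dy":-152,"dz":-32,"rx":0.08,"ry":0,"rz":0},{"dx":0,"dy":-190,"dz":-40,"rx":0.1,"ry":0,"rz":0},{"dx":0,"dy":-222,"dz":-46,"rx":0.116,"ry":0,"rz":0},{"dx":20,"dy":-240,"dz":-47,"rx":0.116,"ry":0,"rz":0},{"dx":50,"dy":-243,"dz":-47,"rx":0.116,"ry":0,"rz":0},{"dx":75,"dy":-243,"dz":-47,"rx":0.116,"ry":0,"rz":0},{"dx":90,"dy":-243,"dz":-47,"rx":0.116,"ry":0,"rz":0}]'
python3 - <<'E'
from h import *
w=shot('wrist','w16'); plan((.4864,-.104,.0595),78.8)
E
```

```text
time: 22.35
tool_pos: [0.4855, -0.1032, 0.1705]
orientation: [-175.7, 89.9, 173.0]
contact_force: [0.3, 0.9, -1.9]
width: 0.0482
d [109.1  -1.1   2.7] r [-0.001 -0.005  0.   ] deg 0.3 rows 3.0
```

View pics/w16.png

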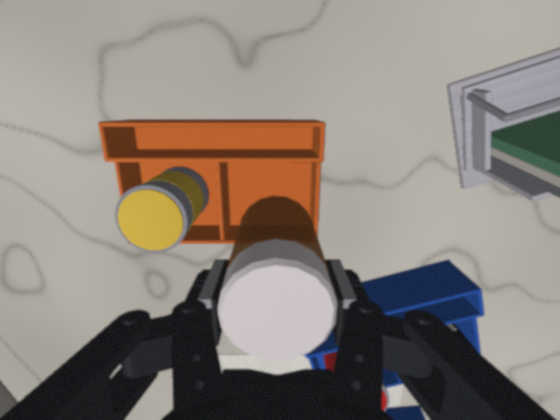

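```bash
python3 -m handwheel '[{"dx":20,"dy":-1,"dz":2,"rx":0,"ry":0,"rz":0},{"dx":50,"dy":-1,"dz":2,"rx":0,"ry":0,"rz":0},{"dx":75,"dy":-1,"dz":2,"rx":0,"ry":0,"rz":0},{"dx":90,"dy":-1,"dz":2,"rx":0,"ry":0,"rz":0},{"dx":99,"dy":-1,"dz":2,"rx":0,"ry":0,"rz":0},{"dx":104,"dy":-1,"dz":2,"rx":0,"ry":0,"rz":0},{"dx":107,"dy":-1,"dz":2,"rx":0,"ry":0,"rz":0},{"dx":108,"dy":-1,"dz":2,"rx":0,"ry":0,"rz":0},{"dx":109,"dy":-1,"dz":2,"rx":0,"ry":0,"rz":0},{"dx":109,"dy":-1,"dz":2,"rx":0,"ry":0,"rz":0}]'
```

```text
time: 23.23
tool_pos: [0.4892, -0.1041, 0.064]
orientation: [0.5, 89.9, -10.7]
contact_force: [0.1, -0.4, -2.2]
width: 0.0478
```

```bash
python3 -m handwheel '[{"dx":2,"dy":0,"dz":-2,"rx":0,"ry":0,"rz":0},{"dx":4,"dy":0,"dz":-2,"rx":0,"ry":0,"rz":0},{"dx":5,"dy":0,"dz":-2,"rx":0,"ry":0,"rz":0},{"dx":5,"dy":0,"dz":-2,"rx":0,"ry":0,"rz":0}]'
```

```text
time: 23.57
tool_pos: [0.4867, -0.1036, 0.0582]
orientation: [-175.3, 90.0, 173.5]
contact_force: [-0.1, 0.8, -1.6]
width: 0.0479
```

```bash
python3 -m handwheel '[{"dx":1,"dy":0,"dz":0,"rx":0,"ry":0,"rz":0},{"dx":1,"dy":0,"dz":0,"rx":0,"ry":0,"rz":0}]'
```

```text
time: 23.73
tool_pos: [0.4869, -0.1037, 0.058]
orientation: [-3.0, 90.0, -14.2]
contact_force: [-2.7, -0.1, 7.2]
width: 0.0478
```

```bash
python3 -m handwheel '[{"dx":0,"dy":0,"dz":0,"rx":0,"ry":0,"rz":0},{"dx":0,"dy":0,"dz":0,"rx":0,"ry":0,"rz":0},{"dx":0,"dy":0,"dz":0,"rx":0,"ry":0,"rz":0},{"dx":0,"dy":0,"dz":0,"rx":0,"ry":0,"rz":0},{"dx":0,"dy":0,"dz":0,"rx":0,"ry":0,"rz":0},{"dx":-10,"dy":0,"dz":0,"rx":0,"ry":0,"rz":0},{"dx":-40,"dy":0,"dz":0,"rx":0,"ry":0,"rz":0},{"dx":-80,"dy":0,"dz":0,"rx":0,"ry":0,"rz":0},{"dx":-120,"dy":0,"dz":0,"rx":0,"ry":0,"rz":0},{"dx":-160,"dy":0,"dz":0,"rx":0,"ry":0,"rz":0}]' -0.5
python3 -m handwheel '[{"dx":-30,"dy":0,"dz":0,"rx":0,"ry":0,"rz":0},{"dx":-60,"dy":0,"dz":0,"rx":0,"ry":0,"rz":0},{"dx":-60,"dy":0,"dz":0,"rx":0,"ry":0,"rz":0}]'
python3 - <<'E'
from h import *
w=shot('wrist','w17')
E
```

```text
time: 24.57
tool_pos: [0.4862, -0.1036, 0.219]
orientation: [-177.2, 90.0, 171.6]
contact_force: [1.7, -0.0, 0.2]
width: 0.0641
time: 24.82
tool_pos: [0.4892, -0.1041, 0.2831]
orientation: [1.5, 89.4, -9.8]
contact_force: [1.3, 0.3, 0.2]
width: 0.0639
```

View pics/w17.png

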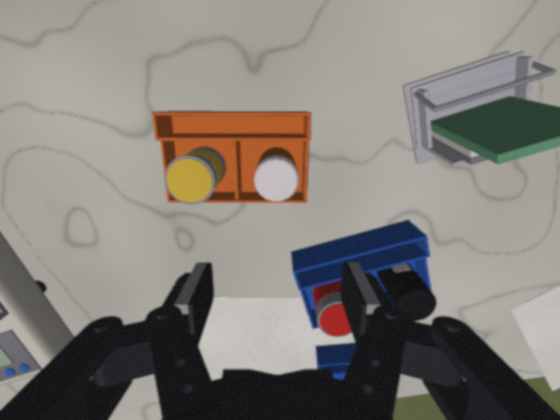

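Run:
```python
from h import *
print(readout.read_state()['joint_pos'].round(1))
psi=5.8;a=np.radians(psi);r=np.array([np.cos(a),np.sin(a),0]);p=np.sin(np.radians(10))*r+np.array([0,0,np.cos(np.radians(10))])
T=np.array([.4876,.1449,.1469])
print('hover',T+p*.06)
plan(T+p*.06,psi,-10);plan(T+p*.06,psi+180,10)
```

```text
[  9.6  15.1  -0.6 100.1   0.2  64.5  87.8]
hover [0.49796555 0.14595289 0.20598847]
d [ 74.  247.  -39.6] r [ 1.27   0.116 -0.154] deg 73.6 rows 11.0
d [ 74.  247.  -39.6] r [-1.862  0.167  0.126] deg 107.4 rows 16.0
```

```bash
python3 -m handwheel '[{"dx":0,"dy":20,"dz":-3,"rx":0.11,"ry":0.010,"rz":-0.013},{"dx":0,"dy":40,"dz":-6,"rx":0.22,"ry":0.020,"rz":-0.027},{"dx":0,"dy":60,"dz":-9,"rx":0.33,"ry":0.030,"rz":-0.040},{"dx":0,"dy":80,"dz":-12,"rx":0.44,"ry":0.040,"rz":-0.053},{"dx":0,"dy":100,"dz":-15,"rx":0.55,"ry":0.050,"rz":-0.067},{"dx":0,"dy":120,"dz":-18,"rx":0.66,"ry":0.060,"rz":-0.080},{"dx":0,"dy":145,"dz":-22,"rx":0.77,"ry":0.070,"rz":-0.093},{"dx":0,"dy":170,"dz":-26,"rx":0.88,"ry":0.080,"rz":-0.107},{"dx":0,"dy":195,"dz":-30,"rx":0.99,"ry":0.090,"rz":-0.120},{"dx":0,"dy":220,"dz":-34,"rx":1.1,"ry":0.1,"rz":-0.133}]' 0
python3 - <<'E'
from h import *
psi=5.8;a=np.radians(psi);r=np.array([np.cos(a),np.sin(a),0]);p=np.sin(np.radians(10))*r+np.array([0,0,np.cos(np.radians(10))])
T=np.array([.4876,.1449,.1469])
plan(T+p*.04,psi,-10)
E
```

```text
time: 25.7
tool_pos: [0.4955, 0.12, 0.2758]
orientation: [-95.0, 80.8, -169.7]
contact_force: [1.2, 0.3, -0.8]
width: 0.0423
d [ 87.7  20.1 -23.7] r [ 0.165  0.014 -0.013] deg 9.5 rows 3.0
```

```bash
python3 -m handwheel '[{"dx":0,"dy":10,"dz":-12,"rx":0.08,"ry":0.007,"rz":-0.006},{"dx":0,"dy":20,"dz":-24,"rx":0.165,"ry":0.014,"rz":-0.013},{"dx":20,"dy":20,"dz":-24,"rx":0.165,"ry":0.014,"rz":-0.013},{"dx":45,"dy":20,"dz":-24,"rx":0.165,"ry":0.014,"rz":-0.013},{"dx":65,"dy":20,"dz":-24,"rx":0.165,"ry":0.014,"rz":-0.013},{"dx":65,"dy":20,"dz":-24,"rx":0.165,"ry":0.014,"rz":-0.013},{"dx":65,"dy":20,"dz":-24,"rx":0.165,"ry":0.014,"rz":-0.013}]' 0
python3 - <<'E'
from h import *
psi=5.8;a=np.radians(psi);r=np.array([np.cos(a),np.sin(a),0]);p=np.sin(np.radians(10))*r+np.array([0,0,np.cos(np.radians(10))])
T=np.array([.4876,.1449,.1469])
shot('side','si18');shot('scene','sc18');shot('wrist','w18'); plan(T-p*.033-r*.001,psi,-10)
s=load('si18')
cv2.imwrite('pics/s18.png',cv2.resize(s['pixels'][150:270,200:340,::-1],None,fx=5,fy=5,interpolation=cv2.INTER_CUBIC))
E
```

```text
time: 26.28
tool_pos: [0.4978, 0.1451, 0.2091]
orientation: [-90.2, 79.9, -174.1]
contact_force: [-0.8, 0.5, -0.0]
width: 0.0429
d [98.6 -2.  -0.6] r [ 0.005 -0.001 -0.004] deg 0.4 rows 3.0
```

View pics/s18.png

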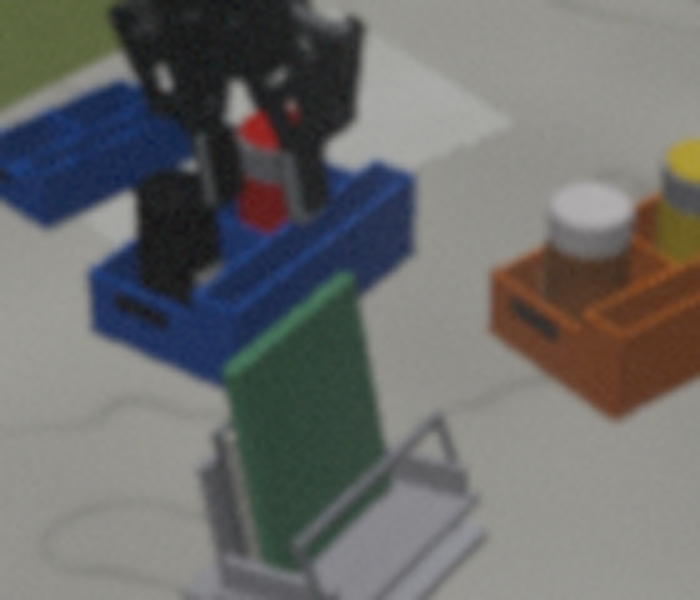

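View pics/w18.png

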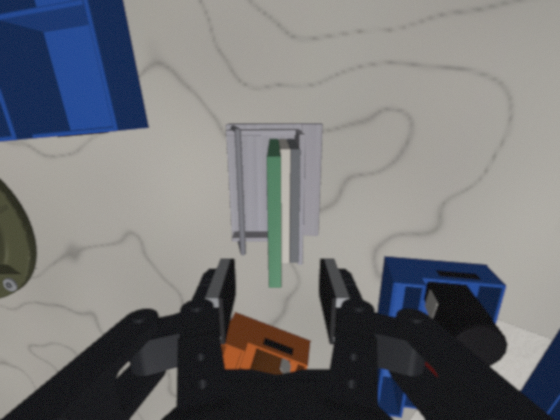

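View pics/sc18.png

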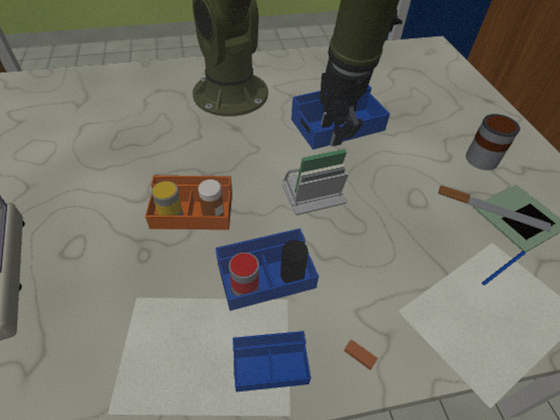

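```bash
python3 -m handwheel '[{"dx":20,"dy":-2,"dz":0,"rx":0,"ry":0,"rz":0},{"dx":45,"dy":-2,"dz":0,"rx":0,"ry":0,"rz":0},{"dx":65,"dy":-2,"dz":0,"rx":0,"ry":0,"rz":0},{"dx":80,"dy":-2,"dz":0,"rx":0,"ry":0,"rz":0},{"dx":90,"dy":-2,"dz":0,"rx":0,"ry":0,"rz":0},{"dx":95,"dy":-2,"dz":0,"rx":0,"ry":0,"rz":0},{"dx":97,"dy":-2,"dz":0,"rx":0,"ry":0,"rz":0},{"dx":97,"dy":-2,"dz":0,"rx":0,"ry":0,"rz":0}]' 0
python3 - <<'E'
from h import *
shot('side','si19');shot('wrist','w19')
s=load('si19')
cv2.imwrite('pics/s19.png',cv2.resize(s['pixels'][150:270,200:340,::-1],None,fx=5,fy=5,interpolation=cv2.INTER_CUBIC))
E
```

```text
time: 27.1
tool_pos: [0.4808, 0.1436, 0.1156]
orientation: [-90.5, 80.2, -174.5]
contact_force: [-0.6, 0.7, 0.4]
width: 0.043
```

View pics/s19.png

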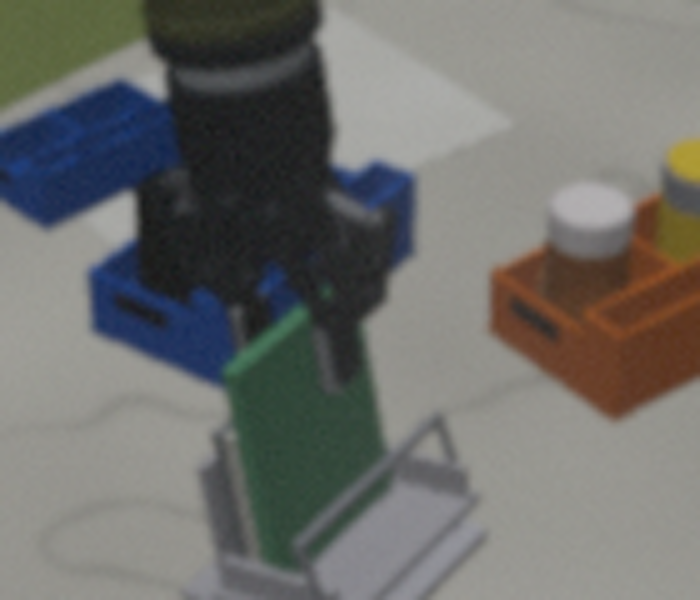

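View pics/w19.png

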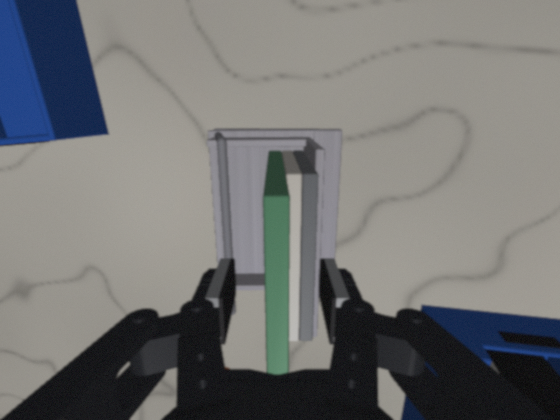

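Jaws straddle the green panel, with its top edge centred at u≈277 in the wrist view and the tips above the white panel. Closing.

```bash
python3 -m handwheel '[{"dx":0,"dy":0,"dz":0,"rx":0,"ry":0,"rz":0},{"dx":0,"dy":0,"dz":0,"rx":0,"ry":0,"rz":0},{"dx":0,"dy":0,"dz":0,"rx":0,"ry":0,"rz":0},{"dx":0,"dy":0,"dz":0,"rx":0,"ry":0,"rz":0},{"dx":0,"dy":0,"dz":0,"rx":0,"ry":0,"rz":0},{"dx":0,"dy":0,"dz":0,"rx":0,"ry":0,"rz":0},{"dx":0,"dy":0,"dz":0,"rx":0,"ry":0,"rz":0},{"dx":0,"dy":0,"dz":0,"rx":0,"ry":0,"rz":0}]' 1
python3 - <<'E'
from h import *
shot('wrist','w20'); shot('side','si20')
s=load('si20')
cv2.imwrite('pics/s20.png',cv2.resize(s['pixels'][150:270,200:340,::-1],None,fx=5,fy=5,interpolation=cv2.INTER_CUBIC))
E
```

```text
time: 27.87
tool_pos: [0.4804, 0.1436, 0.1156]
orientation: [-90.6, 80.2, -174.4]
contact_force: [-0.6, -0.2, 5.5]
width: 0.0091
```

View pics/w20.png

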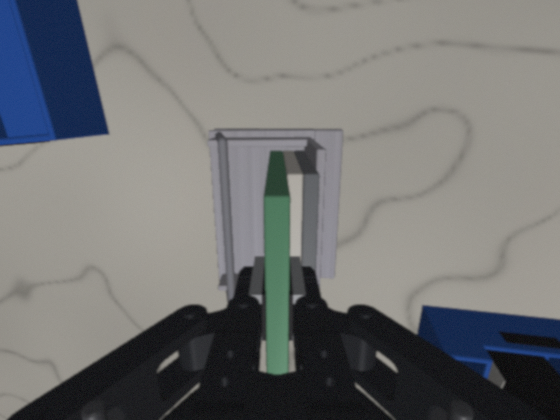

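View pics/s20.png

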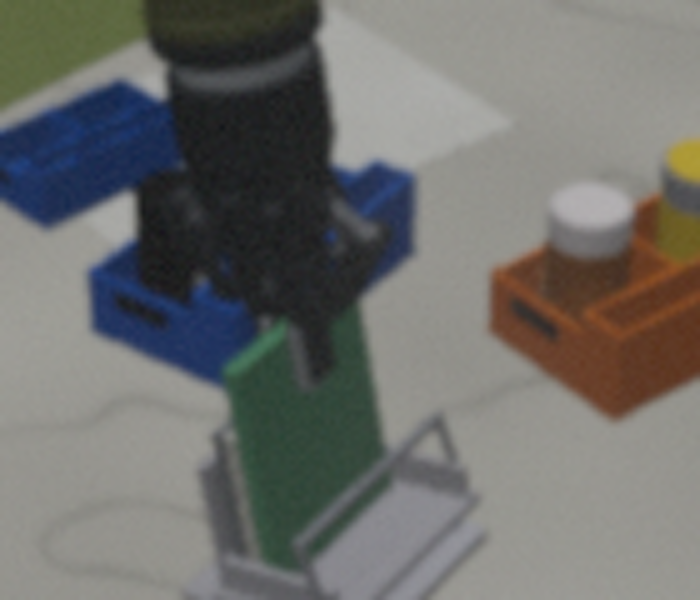

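```bash
python3 -m handwheel '[{"dx":-0.6,"dy":-5.2,"dz":0,"rx":0,"ry":0,"rz":0.052},{"dx":-0.6,"dy":-10.4,"dz":0,"rx":0,"ry":0,"rz":0.105},{"dx":-0.2,"dy":-15.5,"dz":0,"rx":0,"ry":0,"rz":0.157},{"dx":0.5,"dy":-20.7,"dz":0,"rx":0,"ry":0,"rz":0.209},{"dx":1.5,"dy":-25.8,"dz":0,"rx":0,"ry":0,"rz":0.262},{"dx":2.7,"dy":-30.8,"dz":0,"rx":0,"ry":0,"rz":0.314},{"dx":2.7,"dy":-30.8,"dz":0,"rx":0,"ry":0,"rz":0.314},{"dx":2.7,"dy":-30.8,"dz":0,"rx":0,"ry":0,"rz":0.314},{"dx":2.7,"dy":-30.8,"dz":0,"rx":0,"ry":0,"rz":0.314},{"dx":2.7,"dy":-30.8,"dz":0,"rx":0,"ry":0,"rz":0.314}]'
python3 - <<'E'
from h import *
shot('wrist','w21'); shot('side','si21');shot('scene','sc21')
s=load('si21');c=load('sc21')
cv2.imwrite('pics/s21.png',np.hstack([cv2.resize(s['pixels'][170:290,210:310,::-1],(400,480),interpolation=cv2.INTER_CUBIC),cv2.resize(c['pixels'][120:240,260:360,::-1],(400,480),interpolation=cv2.INTER_CUBIC)]))
E
```

```text
time: 28.8
tool_pos: [0.4495, 0.1404, 0.118]
orientation: [90.6, 82.0, 6.7]
contact_force: [-6.2, 0.2, 11.8]
width: 0.0093
```

View pics/s21.png

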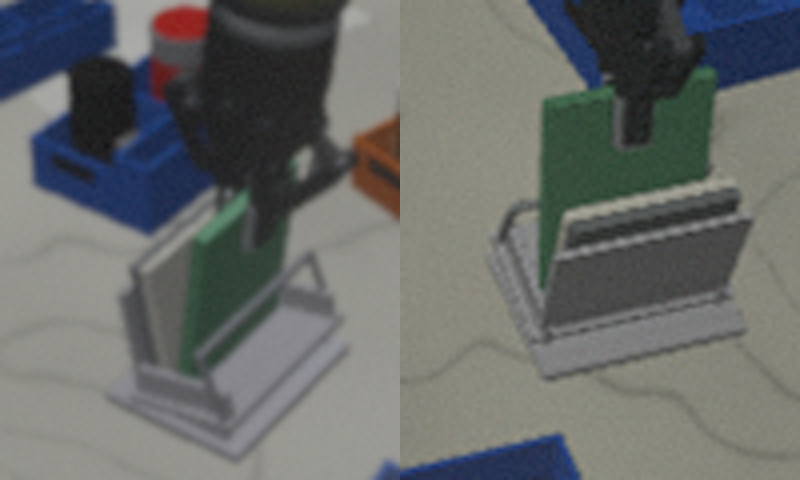

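View pics/w21.png

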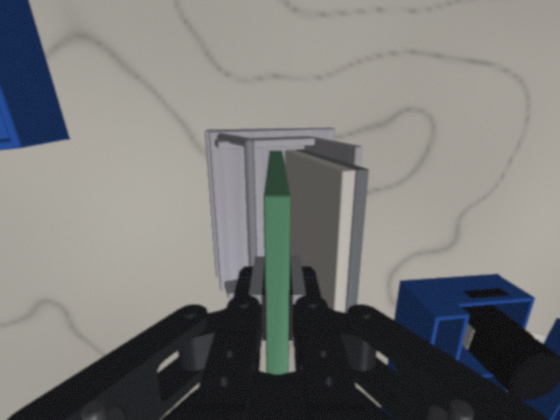

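Tipped about 18° (tool pitch from 80.2° back to 82° forward). The foot is still on the seat, and the white and grey panels haven't moved. Lifting straight up.

```bash
python3 -m handwheel '[{"dx":-5,"dy":0.7,"dz":0,"rx":0,"ry":0,"rz":0},{"dx":-12,"dy":1.7,"dz":0,"rx":0,"ry":0,"rz":0},{"dx":-22,"dy":3,"dz":0,"rx":0,"ry":0,"rz":0},{"dx":-35,"dy":5,"dz":0,"rx":0,"ry":0,"rz":0},{"dx":-50,"dy":7,"dz":0,"rx":0,"ry":0,"rz":0},{"dx":-70,"dy":10,"dz":0,"rx":0,"ry":0,"rz":0},{"dx":-90,"dy":12.5,"dz":0,"rx":0,"ry":0,"rz":0},{"dx":-115,"dy":16,"dz":0,"rx":0,"ry":0,"rz":0},{"dx":-140,"dy":19.5,"dz":0,"rx":0,"ry":0,"rz":0},{"dx":-160,"dy":22,"dz":0,"rx":0,"ry":0,"rz":0}]'
python3 - <<'E'
from h import *
shot('wrist','w22'); shot('side','si22');shot('scene','sc22')
plan((.628,-.0177,.26),5.6,0)
E
```

```text
time: 29.78
tool_pos: [0.4492, 0.1397, 0.2814]
orientation: [90.6, 81.8, 6.6]
contact_force: [1.6, 0.3, -4.2]
width: 0.0092
d [ 43.1 156.  175.8] r [ 0.008 -0.003 -0.145] deg 8.3 rows 6.0
```

View pics/sc22.png

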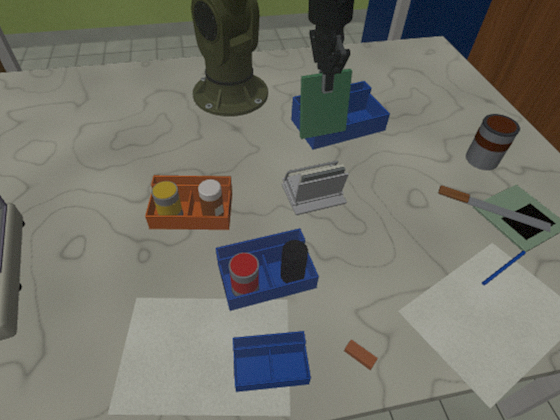

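View pics/si22.png

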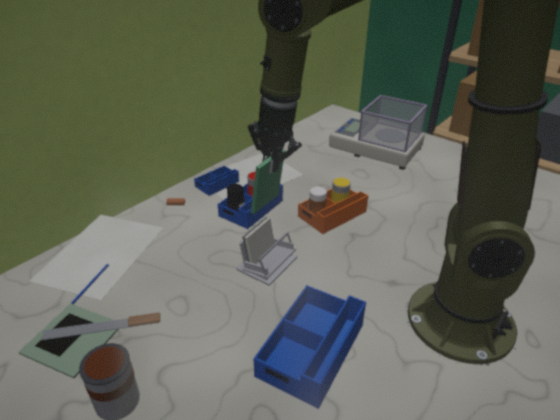

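View pics/w22.png

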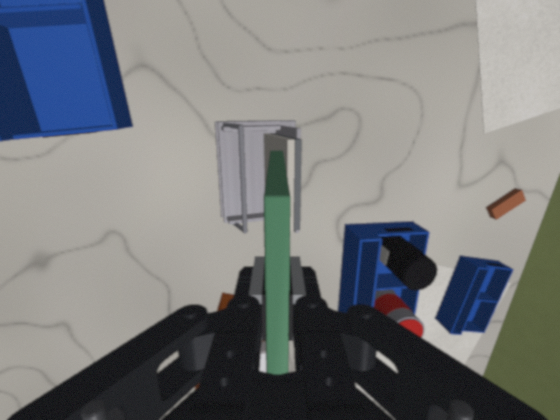

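```bash
python3 -m handwheel '[{"dx":3,"dy":20,"dz":22,"rx":0,"ry":0,"rz":-0.02},{"dx":6,"dy":40,"dz":45,"rx":0,"ry":0,"rz":-0.04},{"dx":10,"dy":62,"dz":70,"rx":0,"ry":0,"rz":-0.06},{"dx":14,"dy":84,"dz":95,"rx":0,"ry":0,"rz":-0.08},{"dx":18,"dy":106,"dz":120,"rx":0.004,"ry":0,"rz":-0.1},{"dx":22,"dy":128,"dz":144,"rx":0.008,"ry":-0.003,"rz":-0.12},{"dx":26,"dy":145,"dz":163,"rx":0.008,"ry":-0.003,"rz":-0.145},{"dx":28,"dy":154,"dz":175,"rx":0.008,"ry":-0.003,"rz":-0.145},{"dx":28,"dy":154,"dz":175,"rx":0.008,"ry":-0.003,"rz":-0.145},{"dx":28,"dy":154,"dz":175,"rx":0.008,"ry":-0.003,"rz":-0.145}]'
python3 - <<'E'
from h import *
shot('wrist','w23'); shot('scene','sc23')
plan((.627,-.0177,.18),5.6,0)
E
```

```text
time: 30.77
tool_pos: [0.6225, -0.0184, 0.2705]
orientation: [-81.5, 89.6, -166.0]
contact_force: [-0.4, 0.5, -3.5]
width: 0.0094
d [91.7  5.4  1.6] r [0.001 0.    0.005] deg 0.3 rows 3.0
```

View pics/w23.png

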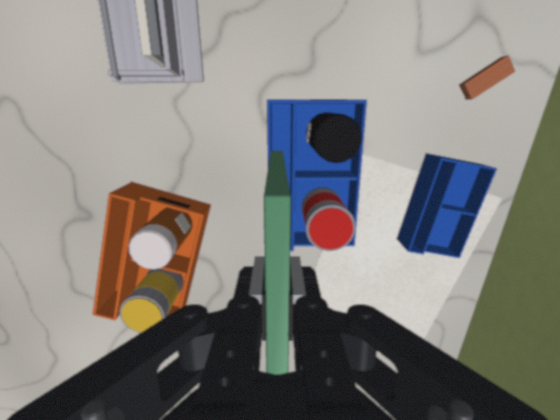

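View pics/sc23.png

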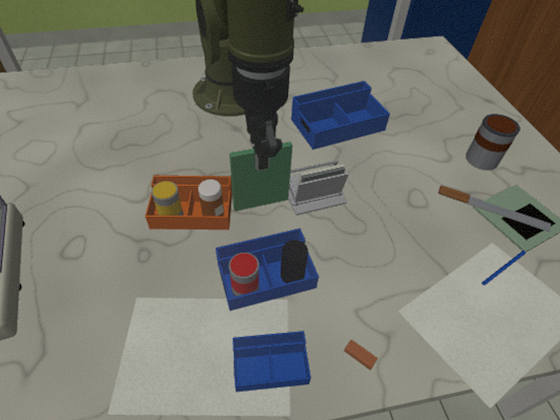

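Run:
```python
from h import *
w=load('w23')
a=onz(w,267,100,.06);b=onz(w,293,100.5,.06);e=onz(w,366,100,.045);print(a,b,e)
g=np.radians(5.6);X=np.array([np.cos(g),np.sin(g)]);Y=np.array([-X[1],X[0]])
for p,l in((a,(-.056,.09)),(b,(-.024,.09)),(e,(.056,.09))): print('centre',p[:2]-X*l[0]-Y*l[1])
cv2.imwrite('pics/w23c.png',cv2.resize(w['pixels'][80:270,240:390,::-1],None,fx=3,fy=3,interpolation=cv2.INTER_CUBIC))
```

```text
[0.60161828 0.06938663 0.06      ] [0.62941019 0.07153387 0.06      ] [0.71096793 0.08016523 0.045     ]
centre [ 0.66613347 -0.01471919]
centre [ 0.66207811 -0.01569461]
centre [ 0.66401766 -0.01486988]
```

View pics/w23c.png

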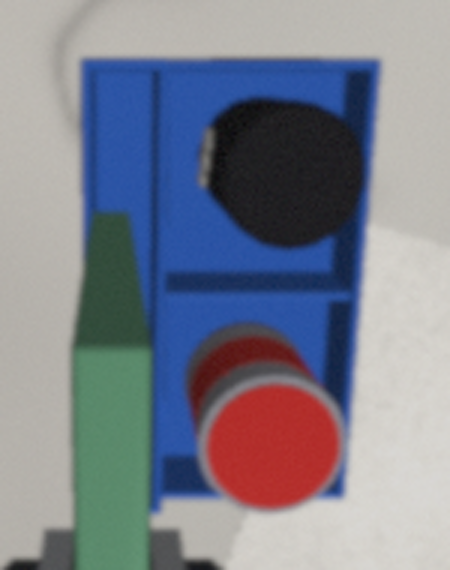

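```bash
python3 -m handwheel '[{"dx":15,"dy":4,"dz":1,"rx":0,"ry":0,"rz":0.005},{"dx":40,"dy":4,"dz":1,"rx":0,"ry":0,"rz":0.005},{"dx":65,"dy":4,"dz":1,"rx":0,"ry":0,"rz":0.005},{"dx":82,"dy":4,"dz":1,"rx":0,"ry":0,"rz":0.005},{"dx":90,"dy":4,"dz":1,"rx":0,"ry":0,"rz":0.005},{"dx":90,"dy":4,"dz":1,"rx":0,"ry":0,"rz":0.005},{"dx":90,"dy":4,"dz":1,"rx":0,"ry":0,"rz":0.005}]'
python3 - <<'E'
from h import *
shot('wrist','w24'); shot('scene','sc24');shot('side','si24')
plan((.6265,-.0177,.102),5.6,0)
a=load('w24')['pixels'][60:300,200:400,::-1];c=load('sc24')['pixels'][190:310,200:330,::-1];s=load('si24')['pixels'][150:240,200:300,::-1]
q=lambda i,w:cv2.resize(i,(w,400),interpolation=cv2.INTER_CUBIC)
cv2.imwrite('pics/m24.png',np.hstack([q(c,400),q(s,400)]))
E
```

```text
time: 31.45
tool_pos: [0.6267, -0.0175, 0.1837]
orientation: [72.4, 89.8, -11.9]
contact_force: [1.3, 0.3, -3.3]
width: 0.0094
d [82.7 -1.4 -0.6] r [ 0.001  0.001 -0.005] deg 0.3 rows 3.0
```

View pics/m24.png

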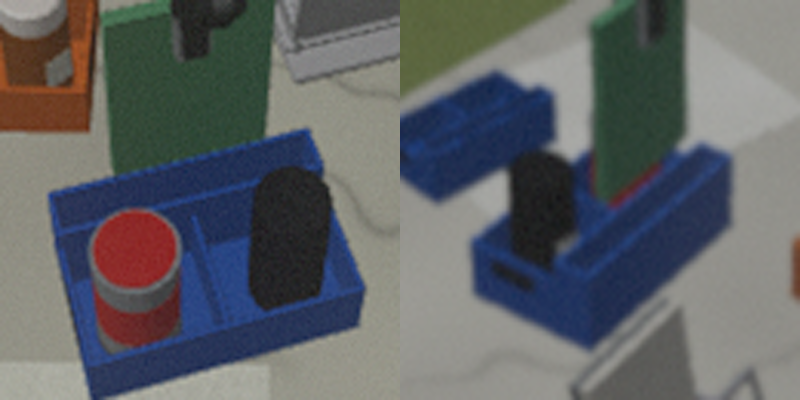

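View pics/w24.png

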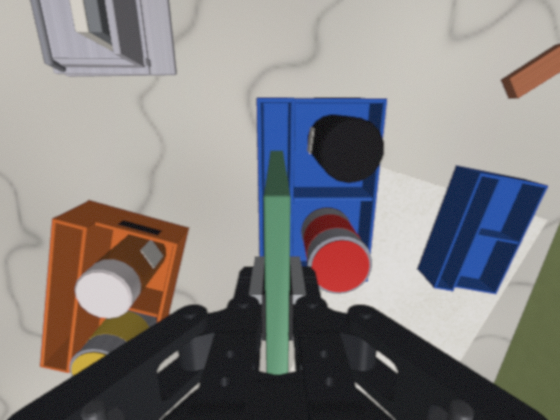

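Slot rims at u≈258 and 295 in the wrist view put the slot centre at 276.5, and the panel is at 277. Lowering.

```bash
python3 -m handwheel '[{"dx":12,"dy":0,"dz":0,"rx":0,"ry":0,"rz":-0.004},{"dx":27,"dy":0,"dz":0,"rx":0,"ry":0,"rz":-0.004},{"dx":40,"dy":0,"dz":0,"rx":0,"ry":0,"rz":-0.004},{"dx":52,"dy":0,"dz":0,"rx":0,"ry":0,"rz":-0.004},{"dx":62,"dy":0,"dz":0,"rx":0,"ry":0,"rz":-0.004},{"dx":69,"dy":0,"dz":0,"rx":0,"ry":0,"rz":-0.004},{"dx":74,"dy":0,"dz":0,"rx":0,"ry":0,"rz":-0.004},{"dx":77,"dy":0,"dz":0,"rx":0,"ry":0,"rz":-0.004},{"dx":79,"dy":0,"dz":0,"rx":0,"ry":0,"rz":-0.004},{"dx":79,"dy":0,"dz":0,"rx":0,"ry":0,"rz":-0.004}]'
```

```text
time: 32.43
tool_pos: [0.627, -0.0183, 0.104]
orientation: [-57.8, 89.9, -142.1]
contact_force: [0.1, 0.6, -3.2]
width: 0.0091
```

```bash
python3 -m handwheel '[{"dx":1,"dy":0,"dz":0,"rx":0,"ry":0,"rz":0},{"dx":2,"dy":0,"dz":0,"rx":0,"ry":0,"rz":0},{"dx":2,"dy":0,"dz":0,"rx":0,"ry":0,"rz":0}]'
```

```text
time: 32.68
tool_pos: [0.627, -0.0182, 0.1022]
orientation: [-54.7, 89.9, -139.0]
contact_force: [-0.5, -0.4, -3.1]
width: 0.0091
```

```bash
python3 -m handwheel '[{"dx":1,"dy":0,"dz":0,"rx":0,"ry":0,"rz":0},{"dx":2,"dy":0,"dz":0,"rx":0,"ry":0,"rz":0},{"dx":2,"dy":0,"dz":0,"rx":0,"ry":0,"rz":0}]'
```

```text
time: 32.93
tool_pos: [0.6268, -0.0182, 0.0999]
orientation: [-62.7, 89.9, -147.1]
contact_force: [-0.2, 0.6, -3.7]
width: 0.0094
```

```bash
python3 -m handwheel '[{"dx":1,"dy":0,"dz":0,"rx":0,"ry":0,"rz":0},{"dx":1.5,"dy":0,"dz":0,"rx":0,"ry":0,"rz":0},{"dx":1.5,"dy":0,"dz":0,"rx":0,"ry":0,"rz":0}]'
```

```text
time: 33.18
tool_pos: [0.6271, -0.0185, 0.0997]
orientation: [-36.7, 89.9, -121.1]
contact_force: [-3.1, -0.3, 5.5]
width: 0.0091
```

Run:
```python
from h import *
shot('scene','sc25');shot('side','si25');shot('wrist','w25')
c=load('sc25')['pixels'][190:310,200:330,::-1];s=load('si25')['pixels'][150:240,200:300,::-1]
q=lambda i,w:cv2.resize(i,(w,400),interpolation=cv2.INTER_CUBIC)
cv2.imwrite('pics/m25.png',np.hstack([q(c,400),q(s,400)]))
```

```text
(no output)
```

View pics/m25.png

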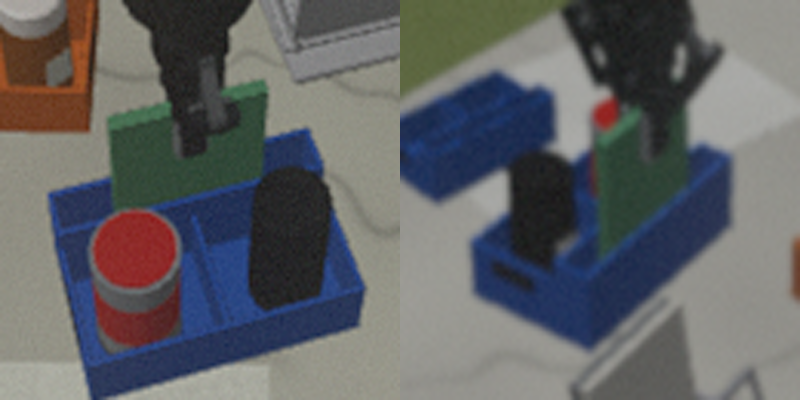

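View pics/w25.png

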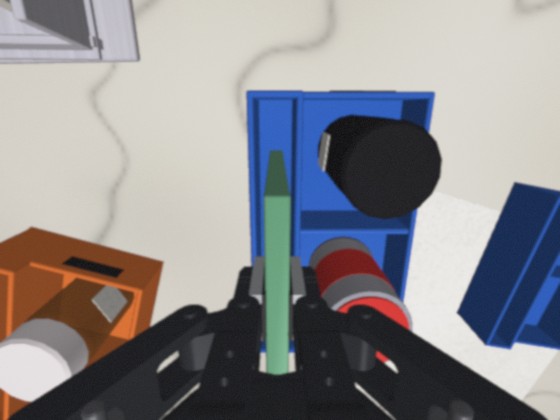

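```bash
python3 -m handwheel '[{"dx":0,"dy":0,"dz":0,"rx":0,"ry":0,"rz":0},{"dx":0,"dy":0,"dz":0,"rx":0,"ry":0,"rz":0},{"dx":0,"dy":0,"dz":0,"rx":0,"ry":0,"rz":0}]' 0.6
python3 -m handwheel '[{"dx":0,"dy":0,"dz":0,"rx":0,"ry":0,"rz":0},{"dx":0,"dy":0,"dz":0,"rx":0,"ry":0,"rz":0},{"dx":0,"dy":0,"dz":0,"rx":0,"ry":0,"rz":0},{"dx":0,"dy":0,"dz":0,"rx":0,"ry":0,"rz":0},{"dx":0,"dy":0,"dz":0,"rx":0,"ry":0,"rz":0}]' 0.25
python3 - <<'E'
from h import *
shot('wrist','w26')
E
```

```text
time: 33.58
tool_pos: [0.6271, -0.0182, 0.0987]
orientation: [-48.5, 89.9, -132.9]
contact_force: [0.4, -0.5, 0.5]
width: 0.0169
time: 34.0
tool_pos: [0.6269, -0.0182, 0.0984]
orientation: [-62.9, 89.9, -147.3]
contact_force: [-0.4, -1.2, -0.3]
width: 0.0316
```

View pics/w26.png

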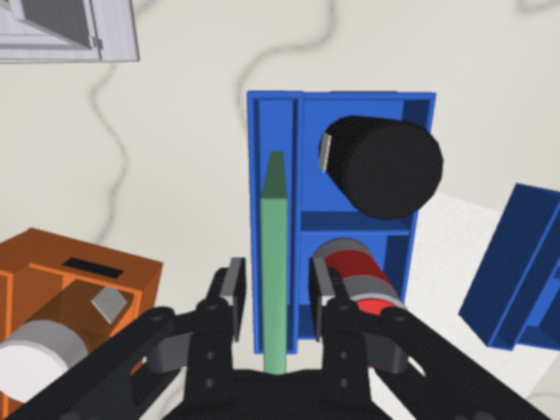

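```bash
python3 -m handwheel '[{"dx":-8,"dy":0,"dz":0,"rx":0,"ry":0,"rz":0},{"dx":-20,"dy":0,"dz":0,"rx":0,"ry":0,"rz":0},{"dx":-40,"dy":0,"dz":0,"rx":0,"ry":0,"rz":0},{"dx":-65,"dy":0,"dz":0,"rx":0,"ry":0,"rz":0},{"dx":-95,"dy":0,"dz":0,"rx":0,"ry":0,"rz":0},{"dx":-130,"dy":0,"dz":0,"rx":0,"ry":0,"rz":0},{"dx":-165,"dy":0,"dz":0,"rx":0,"ry":0,"rz":0},{"dx":-185,"dy":0,"dz":0,"rx":0,"ry":0,"rz":0},{"dx":-185,"dy":0,"dz":0,"rx":0,"ry":0,"rz":0}]'
python3 - <<'E'
from h import *
shot('wrist','w27');shot('scene','sc27');shot('side','si27')
c=load('sc27')['pixels'][150:310,130:370,::-1];s=load('si27')['pixels'][150:280,190:390,::-1]
cv2.imwrite('pics/m27.png',np.vstack([cv2.resize(c,(450,300),interpolation=cv2.INTER_CUBIC),cv2.resize(s,(450,293),interpolation=cv2.INTER_CUBIC)]))
E
```

```text
time: 34.8
tool_pos: [0.6292, -0.0186, 0.2898]
orientation: [74.2, 89.6, -10.2]
contact_force: [-0.1, -0.4, -0.8]
width: 0.0321
```

View pics/m27.png

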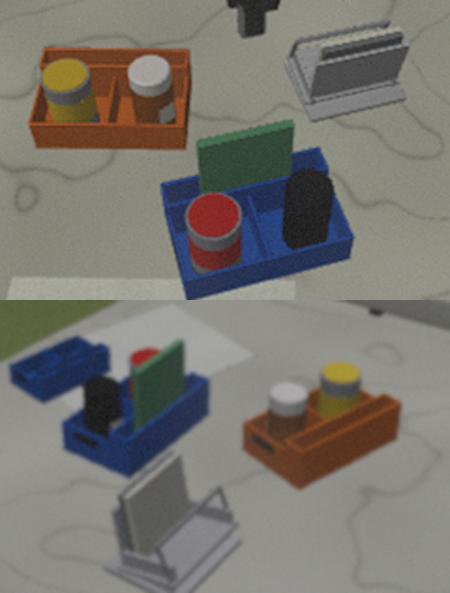

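View pics/w27.png

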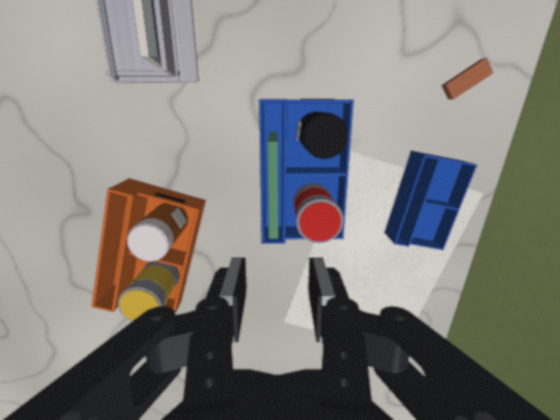

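Run:
```python
from h import *
a=load('scene0')['pixels'];b=load('sc27')['pixels']
cr=lambda i:cv2.resize(i[150:220,275:355,::-1],(400,350),interpolation=cv2.INTER_CUBIC)
cv2.imwrite('pics/cmp.png',np.hstack([cr(a),cr(b)]))
w,c=load('w27'),load('sc27')
g=np.radians(5.6);X=np.array([np.cos(g),np.sin(g)]);Y=np.array([-X[1],X[0]]);C=np.array([.6665,-.0142])
for n,u,v,z in[('panel top',273,187,.134),('red',319.5,220,.088),('black',324,135,.096)]:
    p=onz(w,u,v,z);d=p[:2]-C;print(n,p.round(4),'in caddy',round(d@X,4),round(d@Y,4))
g=np.radians(-11.2);X=np.array([np.cos(g),np.sin(g)]);Y=np.array([-X[1],X[0]]);C=np.array([.463,-.1503])
for n,u,v,z in[('amber',149,239.5,.096),('yellow',143,305,.088)]:
    p=onz(w,u,v,z);d=p[:2]-C;print(n,p.round(4),'in caddy',round(d@X,4),round(d@Y,4))
```

```text
panel top [ 0.6255 -0.0118  0.134 ] in caddy -0.0406 0.0064
red [ 0.6849 -0.058   0.088 ] in caddy 0.014 -0.0454
black [0.6747 0.0401 0.096 ] in caddy 0.0134 0.0533
amber [ 0.4871 -0.0983  0.096 ] in caddy 0.0135 0.0557
yellow [ 0.4732 -0.1959  0.088 ] in caddy 0.0189 -0.0428
```

View pics/cmp.png

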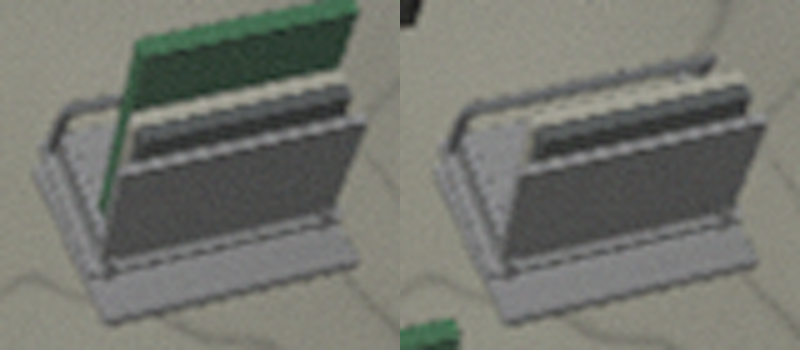

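Every item measures inside its limits, and the spare panels look unmoved next to the first picture. Handing in.

Run:
```python
from h import *
print(env.close_job())
```

```text
the job is handed in; nothing more can be done
None
```

I made up both kits and handed the job in at about 35 s of the 141 s allowed; the interface gives no verdict.

- **Placing:** The black jar, red tin and green panel are in the middle-sized blue caddy, and the amber jar and yellow tin are in the orange one. I lowered each piece in small steps until the force reading showed contact, then released it.
- **Panel:** I tipped the green panel forward about 18° with its foot on the seat and held it there for about 0.3 s. I then lifted it straight up, and it stands in the slot.
- **Jars and tins:** In the last pictures all four stand upright in their bays. They measured 13 to 19 mm in the caddies' x (limits -6 to 34) and 43 to 56 mm either side of centre in y (limit 70).
- **Panel in the slot:** The panel's top measured x = -41 mm, y = +6 mm, with at most a slight lean.
- **Spare panels:** Compared with the first picture, the white and grey panels show no visible movement. The gripper was clear of everything.

**Disagreements:**
- The wrist and scene cameras differed by 2 to 5 mm, and I worked between the two.
- Panel contact came about 2 mm lower than I had worked out.
- The first move command was refused because it left out keys, before anything had moved.

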